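# Make up a bracket and spacer kit at the fabrication bench

### The job

Make up the kit for the next assembly: flip the cam lever of the forming fixture free, draw the slide fully back, lift the formed bracket out of the nest and stand it on its base in the kit tray. Pull every hexagonal spacer pillar out of the tube rack and lay them flat in the tray too, but leave the marker in the rack and the other tools where they lie. Leave the empty fixture with its slide pushed fully home and the cam lever flipped back to locked.

Things in the scene. Friction and masses are not known exactly. Their poses are not given: they have to be found in the camera images.
- fixture: steel forming fixture fixed to the bench, base 227 mm (x) by 130 mm (y) by 12 mm, origin at the centre of its underside. At its -x end the nest: an open cavity 54 mm wide, floor 22 mm and rim 42 mm above the bench, closed at +x by the slide. A grey bridge (34 mm long, 90 wide, 74 high) carries the cam lever. Its +x points roughly to the robot's right (-y), +y roughly away from the robot.
- slide (a joint): steel slide along the fixture's +x, in m: 0 = home (its nose reaches 25 mm over the bracket's tab, 2 mm above it), 0.040 = fully back. About 2 N of friction once the cam is free; while the lever is locked the cam sits in a slot across the slide and leaves it 1.5 mm of play.
- slide_knob (a point): centre of the slide's black ball knob, 28 mm diameter, on a 14 mm upright stem at the slide's rear end, 90 mm above the bench; 34 mm of free room between the ball and the bridge when the slide is home. Grip it from above.
- cam_lever (a joint): cam lever about its pivot, in rad: 0 = locked (leans 50 degrees from upright to the fixture's +y), 1.6 = free (leans 42 degrees to -y). It swings up and over, across the slide, with little friction; its weight holds it down at either end. With the slide more than 2 mm off home the cam lands on the slide and the lever stops at about 1.2.
- lever_knob (a point): centre of the black ball, 24 mm diameter, at the end of the cam lever, 95 mm from the lever's pivot; it moves with the lever, whose bar is 11 mm thick. The pivot lies at x 33.5, y 0, z 58 mm in the fixture's frame, its axis along the fixture's x.
- bracket: formed aluminium bracket, loose, about 0.17 kg: base 90 mm (x) by 50 (y) by 6 with two upright walls 6 mm thick along its long edges, outer faces 50 mm apart: 72 mm high from x -45 to -5 mm, 36 mm high on to x 15 (rounded step); the bare tab is x 15 to 45. Origin at the centre of the underside, z up. In the nest it sits at fixture x -51.5, z 22 mm, its x along the fixture's.
- rack: steel rack fixed to the bench: a plate 70 mm (x) by 260 mm (y) by 8 mm with a row of five upright square tubes along its y, at -100, -50, 0, 50 and 100 mm; tubes 30 mm square outside, 24 mm inside, tops 78 mm above the bench. Origin at the centre of the plate's underside; x points away from the robot.
- pillar1: hexagonal aluminium spacer pillar, loose, about 0.10 kg: hex bar 17 mm across flats (19.6 across corners), 150 mm long, same at both ends. Origin at the centre of its foot end, z along its axis, x and y: one pair of flats faces +x and -x. Starts upright in any one of the rack's tubes, foot on the rack's plate, 80 mm of it above the tube, turned any way. May be absent.
- pillar2: hexagonal aluminium spacer pillar, loose, about 0.10 kg: hex bar 17 mm across flats (19.6 across corners), 150 mm long, same at both ends. Origin at the centre of its foot end, z along its axis, x and y: one pair of flats faces +x and -x. Starts upright in any one of the rack's tubes, foot on the rack's plate, 80 mm of it above the tube, turned any way. May be absent.
- pillar3: hexagonal aluminium spacer pillar, loose, about 0.10 kg: hex bar 17 mm across flats (19.6 across corners), 150 mm long, same at both ends. Origin at the centre of its foot end, z along its axis, x and y: one pair of flats faces +x and -x. Starts upright in any one of the rack's tubes, foot on the rack's plate, 80 mm of it above the tube, turned any way. May be absent.
- pillar4: hexagonal aluminium spacer pillar, loose, about 0.10 kg: hex bar 17 mm across flats (19.6 across corners), 150 mm long, same at both ends. Origin at the centre of its foot end, z along its axis, x and y: one pair of flats faces +x and -x. Starts upright in any one of the rack's tubes, foot on the rack's plate, 80 mm of it above the tube, turned any way. May be absent.
- pillar1_mid (a point): middle of pillar1, on its axis, 75 mm from either end.
- pillar2_mid (a point): middle of pillar2, on its axis, 75 mm from either end.
- pillar3_mid (a point): middle of pillar3, on its axis, 75 mm from either end.
- pillar4_mid (a point): middle of pillar4, on its axis, 75 mm from either end.
- marker: marker pen, loose, 15 to 16 mm diameter and 136 mm long, black round cap up, standing in one of the rack's tubes; origin at the foot end, z towards the cap. Stays in the rack.
- tray: aluminium kit tray, loose, about 0.9 kg: 260 mm (x) by 196 mm (y) by 25 mm high outside, walls and floor 3 mm. Origin at the centre of its underside; its x points roughly away from the robot.
- wrench: spanner 160 mm long lying on the bench; bystander.
- hammer: hammer 260 mm long lying on the bench; bystander.
- spray: spray can 58 mm diameter, 160 mm high, standing; bystander.
- offcut: aluminium angle offcut 50 x 90 x 50 mm; bystander.
- tape: tape measure 75 x 62 x 32 mm, lying; bystander.
- square: steel try square, blade 110 mm, lying on the bench; bystander.
Things that resemble listed ones, but are neither listed nor needed, are in the scene too. Leave any green look-alike of the pillar2 alone. Leave any pink look-alike of the pillar4 alone.

How it is judged:
On the way, in this order (a step that is already met when the one before it is completed fails the run):
1. the cam lever is flipped free (value of joint cam_lever above 1.4 rad), for 0.1 s.
2. the slide is drawn fully back (value of joint slide above 0.036 m), for 0.1 s.
3. the bracket is lifted out of the nest (z of bracket in the frame of fixture above 0.055 m), for 0.1 s.
At the end, for the whole second after the job is handed in: Bracket upright (7 deg) on its base on the tray floor; every pillar flat (11 deg) in the tray, its middle inside the walls and under 30 mm above the tray underside; all at rest; slide within 4 mm of home; cam lever within 0.15 rad of locked (value of joint slide below 0.004 m and value of joint cam_lever below 0.15 rad and x of bracket in the frame of tray between -0.11 and 0.11 m and y of bracket in the frame of tray between -0.08 and 0.08 m and z of bracket in the frame of tray below 0.012 m and angle between bracket's own z axis and vertical below 0.12 rad and linear speed of each of bracket, pillar1, pillar2, pillar3, pillar4 below 0.02 m/s and x of pillar1_mid in the frame of tray between -0.127 and 0.127 m and y of pillar1_mid in the frame of tray between -0.095 and 0.095 m and z of pillar1_mid in the frame of tray between 0.003 and 0.03 m and angle between pillar1's own z axis and vertical between 1.37 and 1.77 rad and x of pillar2_mid in the frame of tray between -0.127 and 0.127 m and y of pillar2_mid in the frame of tray between -0.095 and 0.095 m and z of pillar2_mid in the frame of tray between 0.003 and 0.03 m and angle between pillar2's own z axis and vertical between 1.37 and 1.77 rad and x of pillar3_mid in the frame of tray between -0.127 and 0.127 m and y of pillar3_mid in the frame of tray between -0.095 and 0.095 m and z of pillar3_mid in the frame of tray between 0.003 and 0.03 m and angle between pillar3's own z axis and vertical between 1.37 and 1.77 rad and x of pillar4_mid in the frame of tray between -0.127 and 0.127 m and y of pillar4_mid in the frame of tray between -0.095 and 0.095 m and z of pillar4_mid in the frame of tray between 0.003 and 0.03 m and angle between pillar4's own z axis and vertical between 1.37 and 1.77 rad); the robot touches nothing.
It fails at once if the marker is pulled out of the rack or upset (distance of marker from where it was at the start of the episode above 0.06 m).
It fails at once if a bystanding tool is moved by more than 5 cm (distance of any of wrench, hammer, spray, offcut, tape, square from where it was at the start of the episode above 0.05 m).
Of pillar1, pillar2, pillar3, pillar4 only 2 to 4 are there at a start; the rules pass over those that are not, and their reading is None.
At some moment in a run one of tray may be knocked a few centimetres aside while the robot is not near it.
Once in a run the grip may slacken for a moment while it holds something.
It also fails if it takes over 210 s, if anything falls off the work surface, if the arm or the gripper's body presses on something with over 40 N, if the wrist force passes 120 N, or if a joint passes its speed limit or range.

### The arm

A 7-joint arm with a two-finger parallel gripper is mounted at the origin on the work surface. World frame = base frame: x ahead of the robot, y to its left, z up, the work surface at z = 0. Lengths are in m, angles in rad, forces in N, time in s.
With the tool pointing down it reaches from about 0.35 to 0.9 m from the base axis. Payload 7.2 kg.
Tool frame: the origin (TCP) lies midway between the tips of the shut fingers; the grasp point (between the pads) lies 19 mm behind it; z points along the fingers, y is the line along which they close (so a half turn about z gives the same grasp; the last joint's range is limited). The gripper opens to 88 mm and grips with 3 to 60 N. Pads are 20 mm wide; open, the fingers measure 115 mm over their backs; the gripper's body (75 mm by 178 mm) begins 61 mm behind the grasp point.
Start: joints at [1.207, 0.411, -0.013, 1.596, 0.006, 1.134, -0.082], TCP at [0.182, -0.598, 0.223] pointing down, gripper open.
Joint ranges: [-2.95, 2.95], [-0.29, 1.99], [-1.47, 1.44], [0.14, 2.54], [-1.03, 4.17], [0.13, 1.85], [-2.86, 2.86]. Speed limits (rad/s): [2.39, 2.39, 3.01, 3.01, 3.14, 3.14, 3.14].

### API

Orientations are given as a unit quaternion [x, y, z, w].
In Python, from station import arm gives the robot as it stands.
- The arm moves only by the tool drive_tool, never from a script. Its argument "rows" is a list of rows, each a list of 7 numbers: the shift along the tool's x, y, z as a fraction of full scale, then the turn, a rotation vector about the tool's x, y, z as a fraction of full scale, then the opening, from 0 (shut) to 1 (fully open). In form: [[x, y, z, rx, ry, rz, fingers], ...]. A call has 1 to 5 rows; each row is the pose to reach, as a shift and turn from the pose commanded when the call began, along the tool's axes at that moment, turning the shorter way round; what a row does not reach only later rows make up. Full scale, the value 1, is 0.15 m for a shift and pi rad for a turn. A row lasts 1/12 s, in which the tool goes at most 41.7 mm and 7.16 degrees, less where a joint would pass 70% of its speed; a pose out of reach is approached as far as the arm can. A call with a number of a shift or a turn outside -1 to 1 is refused whole. A call with a gripper value outside its range is refused whole. The fingers move at their own pace and stop on an object; "force" is the grip in N (left out, the last holds). Time passes only in rows, so rows that repeat a pose let the fingers close. It gives the time, the measured TCP pose, the force, the opening and the grip force at its end, in the units of the state.
- arm.read_state(): the state, without advancing time (a new reading comes with each control period).
- arm.capture(name): name is "scene" or "top" or "wrist"; returns a dict with "color" (420x560x3 uint8, red, green, blue), "intrinsics" (3x3 intrinsics, pixels), "xyz" and "attitude" of the camera in the world; the wrist camera has in their place "hand_eye" (4x4, takes a point from camera to tool coordinates, whose origin is the TCP and whose axes are the flange's). Camera axes: x right, y down, z forward; pixel columns grow to the right and rows downward; lengths in m; the calibration is good to about 2 mm. The wrist camera is an equidistant fisheye: a pixel r from the principal point sees the ray r / f radians off the axis. A picture is of the moment at which its call begins: read the wrist's pose just before it. There is no depth.
- arm.job_done(): hands the job in; it is judged then, once.
The state is a dict: "t": time; "joint_pos": joint angles; "joint_vel": joint speeds; "joint_efforts": joint torques, N m; "position": TCP position; "eef_rot": TCP orientation; "force": force on the tool from outside, world axes, zero at the start; "torque": the same for the moment, N m; "width": opening from 0.0 (shut) to 1.0 (fully open); "grip_force": force on a finger pad.
Only numpy, scipy, OpenCV 4.12 (cv2) and the standard library are available. Lean on these libraries where they do the work, as an engineer would, in place of code of your own. Each camera call takes 0.05 s, during which the arm holds its last target. There are 200 camera calls.

## Working session

There is one attempt and no reset: what is moved stays moved. The work goes in short steps, Python scripts to look and compute and a tool call to move; the robot and the scene stay as the last step left them, time stands still between calls to the robot, and variables do not carry over. Pictures are saved under pics/ and viewed, at most 14 in all, crops included, and the job is handed in when it is done.

Besides the shell and the picture viewer there is one more tool, called after "Call:" as name(argument=value, ...) on one line, values as JSON. drive_tool: Moves the arm, as the interface text tells. Its arguments: {"type":"object","properties":{"rows":{"type":"array"},"force":{"type":"number"}},"required":["rows"]}

```bash
ls; mkdir -p pics; cat > h.py <<'E'
import numpy as np, cv2, json
from scipy.spatial.transform import Rotation as R
from station import arm
def snap(n,fn):
    c=arm.capture(n); cv2.imwrite(f'pics/{fn}.png',c['color'][:,:,::-1]); 
    np.save(f'pics/{fn}.npy',{k:v for k,v in c.items()},allow_pickle=True); return c
E
python3 - <<'E'
from h import *
s=arm.read_state(); print(s)
for n in('scene','top'):
    c=snap(n,n+'0'); print(n,c['intrinsics'],c['xyz'],c['attitude'])
a=[cv2.imread(f'pics/{n}0.png') for n in('scene','top')]
E
```

```text
pics
{'t': 0.0, 'joint_pos': array([ 1.2067853 ,  0.41185985, -0.01271604,  1.59703801,  0.0056558 ,
        1.13430736, -0.08219648]), 'joint_vel': array([-3.11672975e-06,  2.71676421e-04, -2.49377558e-03,  1.49579881e-03,
       -5.01142306e-04,  6.66089814e-05,  6.01649345e-04]), 'joint_efforts': array([-6.17302012e-04, -5.87960744e+01,  6.40938487e-01, -2.91074502e+01,
       -5.40246768e-02,  1.82072696e-02,  1.15043981e-04]), 'position': array([ 0.18199432, -0.59738728,  0.22183651]), 'eef_rot': array([ 9.89077512e-01,  1.47394213e-01, -1.95148035e-04, -7.64046444e-04]), 'force': array([0.2341839 , 0.07001428, 0.5912362 ]), 'torque': array([0.0043413 , 0.01507194, 0.00037985]), 'grip_force': 0.0, 'width': 0.9950380931154705}
scene [[422.06868407   0.         277.00013819]
 [  0.         422.06868407 218.30894999]
 [  0.           0.           1.        ]] [1.19283275 0.20016997 0.81894084] [ 0.57202403  0.73717209 -0.2892929  -0.21371812]
top [[419.86396351   0.         281.02885046]
 [  0.         419.86396351 216.78300712]
 [  0.           0.           1.        ]] [0.37969104 0.05575105 1.07096501] [-0.70133908  0.70715471 -0.06427293  0.06264738]
```

```bash
python3 - <<'E'
import cv2
for n in('scene','top'):
    a=cv2.imread(f'pics/{n}0.png'); cv2.imwrite(f'pics/{n}0b.png',cv2.resize(a,(800,600),interpolation=cv2.INTER_CUBIC))
E
```

```text
(no output)
```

View pics/scene0b.png

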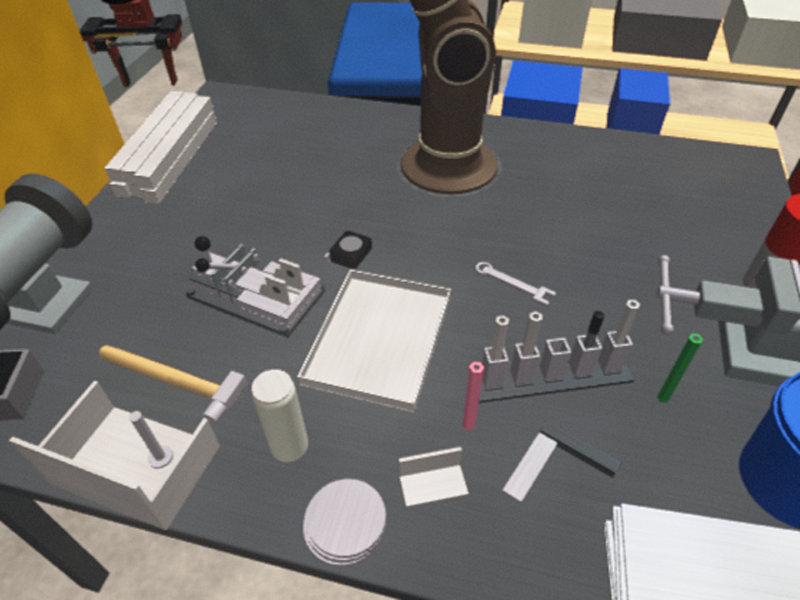

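View pics/top0b.png

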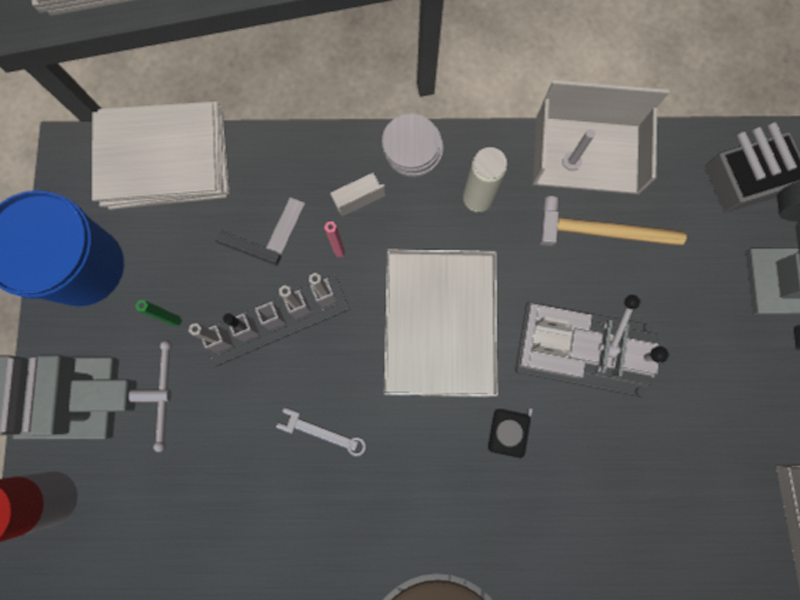

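```bash
cat >> h.py <<'E'
def load(fn): return np.load(f'pics/{fn}.npy',allow_pickle=True).item()
def proj(c,P):
    r=R.from_quat(c['attitude']); p=r.inv().apply(np.atleast_2d(P)-c['xyz']); q=p@np.array(c['intrinsics']).T; return q[:,:2]/q[:,2:]
def ray(c,uv):
    uv=np.atleast_2d(uv); K=c['intrinsics']; d=np.c_[(uv[:,0]-K[0,2])/K[0,0],(uv[:,1]-K[1,2])/K[1,1],np.ones(len(uv))]
    return R.from_quat(c['attitude']).apply(d)
def plane(c,uv,z):
    d=ray(c,uv); return c['xyz']+d*((z-c['xyz'][2])/d[:,2])[:,None]
def crop(fn,out,x0,y0,x1,y1):
    a=cv2.imread(f'pics/{fn}.png')[y0:y1,x0:x1]; k=min(800/a.shape[1],600/a.shape[0]); cv2.imwrite(f'pics/{out}.png',cv2.resize(a,None,fx=k,fy=k,interpolation=cv2.INTER_CUBIC)); print(out,'scale',k)
E
python3 - <<'E'
from h import *
for n in('scene0','top0'):
    c=load(n); print(n,proj(c,[[0.182,-.598,.223],[0,0,0],[.5,0,0],[.5,.3,0]]))
t=load('top0'); s=load('scene0')
print(plane(t,np.array([[388,250],[497,250],[385,395],[498,395]])*.7,.025))
a=cv2.imread('pics/top0.png'); b=cv2.imread('pics/scene0.png')
A=cv2.resize(a[195:285,355:475],None,fx=4.9,fy=4.9,interpolation=cv2.INTER_CUBIC)  # fixture
cv2.imwrite('pics/fixtop.png',cv2.resize(a[198:282,358:470],(800,600),interpolation=cv2.INTER_CUBIC))
A=cv2.resize(a[180:262,125:250],(800,525),interpolation=cv2.INTER_CUBIC); cv2.imwrite('pics/racktop.png',A)
B=cv2.resize(b[155:241,125:235],(800,int(800*86/110)),interpolation=cv2.INTER_CUBIC)
crop('scene0','fixsc',125,160,232,240)
E
```

```text
scene0 [[104.98397435  58.39552974]
 [313.61569133 115.44823136]
 [275.28504657 224.19692513]
 [393.3273646  246.27596708]]
top0 [[623.90080177 395.47378885]
 [305.41825102 457.19372713]
 [301.75183207 245.14812268]
 [184.54523292 246.10816588]]
[[ 0.67942259  0.07592455  0.025     ]
 [ 0.67785745 -0.12086152  0.025     ]
 [ 0.4201616   0.08224378  0.025     ]
 [ 0.41853341 -0.11302487  0.025     ]]
fixsc scale 7.4766355140186915
```

View pics/fixtop.png

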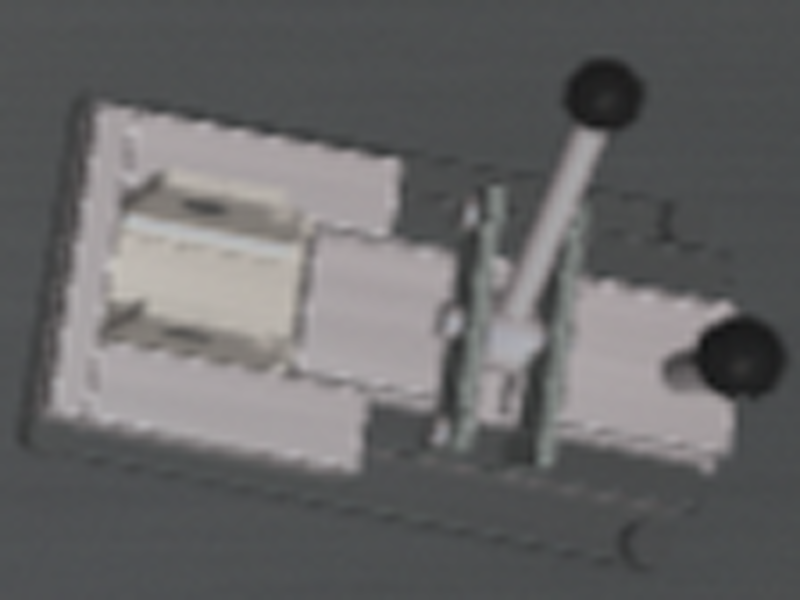

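View pics/racktop.png

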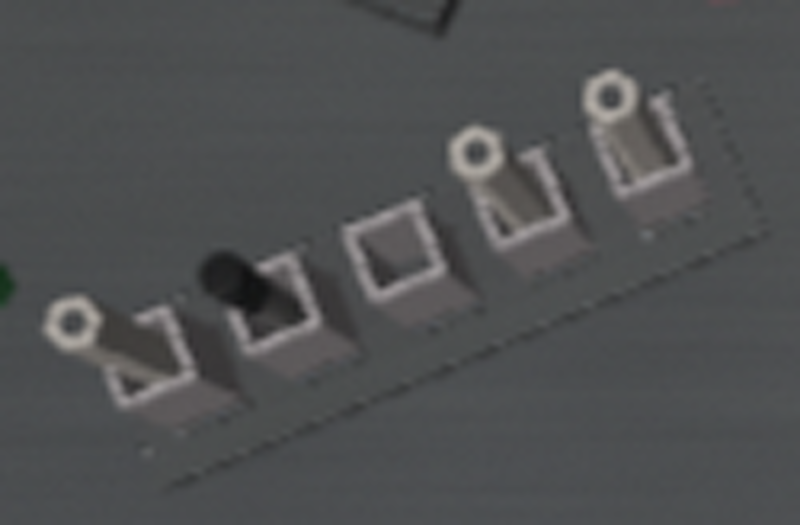

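```bash
cat > m.py <<'E'
from h import *
t=load('top0'); s=load('scene0')
k=7.142857
ft=lambda u,v,z: plane(t,[[358+u/k,198+v/k]],z)[0]
a,b,c,d=ft(97,103,.042),ft(400,157,.042),ft(362,470,.042),ft(48,415,.042)
print('nest',a,b,c,d, np.linalg.norm(b-a),np.linalg.norm(d-a))
L=ft(605,94,.119); S=ft(742,357,.090)
x1=(b-a)/np.linalg.norm(b-a); x2=(c-d)/np.linalg.norm(c-d); ex=(x1+x2); ex/=np.linalg.norm(ex); ey=np.array([-ex[1],ex[0],0])
print('yaw',np.degrees(np.arctan2(ex[1],ex[0])),np.degrees([np.arctan2(*x1[1::-1]),np.arctan2(*x2[1::-1])]))
m=(a+b+c+d)/4
O=m*1.0; O=O-ex*((O-L)@ex+.0335)*1; O[2]=0
f=lambda P:[(P-O)@ex*1e3,(P-O)@ey*1e3]
print('L',L,f(L),'S',S,f(S),'O',O,'corners',[np.round(f(q)) for q in(a,b,c,d)])
k=800/125
rt=lambda u,v,z: plane(t,[[125+u/k,180+v/k]],z)[0]
for n,u,v in(('t5',610,97),('t4',477,153),('t1',73,324)): print(n,rt(u,v,.158))
for n,u,v in(('tube3',397,250),('mk',234,283)): print(n,rt(u,v,.078))
print('tubes',rt(640,145,.078),rt(522,199,.078),rt(274,304,.078),rt(150,357,.078))
E
python3 m.py
python3 - <<'E'
from h import *
# crop of scene: rack & fixture side by side
a=cv2.imread('pics/scene0.png'); A=a[160:240,125:232]; B=a[200:290,320:450]
cv2.imwrite('pics/fixsc.png',np.vstack([cv2.resize(A,(428,320),interpolation=2),cv2.resize(B,(428,296)[:2],interpolation=2)])[:600])
E
```

```text
nest [ 0.57587294 -0.17355341  0.042     ] [ 0.55586594 -0.27825443  0.042     ] [ 0.44740099 -0.25819002  0.042     ] [ 0.46707624 -0.15162383  0.042     ] 0.10659541770042177 0.1109848085856557
yaw -100.63937219621897 [-100.81806138 -100.46068301]
L [ 0.562825   -0.32097615  0.119     ] [np.float64(33.50000000000001), np.float64(69.88074219884318)] S [ 0.48013662 -0.37065078  0.09      ] [np.float64(97.58713774065873), np.float64(-2.2148567340776237)] O [ 0.5003306  -0.27515021  0.        ] corners [array([-114.,   55.]), array([-7., 55.]), array([ -7., -55.]), array([-115.,  -55.])]
t5 [0.59568591 0.18794759 0.158     ]
t4 [0.57610805 0.23375802 0.158     ]
t1 [0.51725017 0.3707376  0.158     ]
tube3 [0.55636705 0.27837432 0.078     ]
mk [0.54432019 0.33894999 0.078     ]
tubes [0.59591273 0.18787561 0.078     ] [0.57548202 0.23195868 0.078     ] [0.5362452  0.32367228 0.078     ] [0.51665042 0.36902596 0.078     ]
```

View pics/fixsc.png

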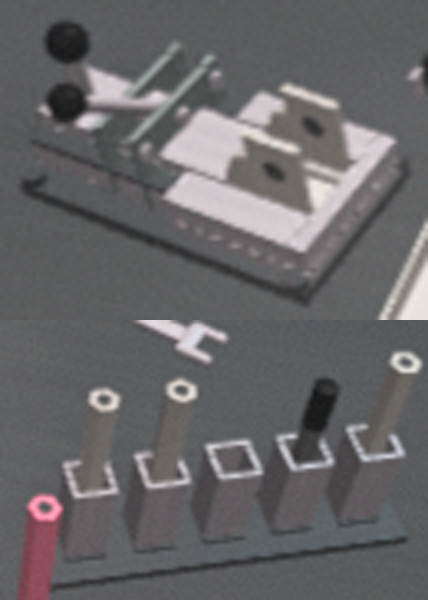

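```bash
cat >> h.py <<'E'
def tri(obs):
    A=np.zeros((3,3));b=np.zeros(3)
    for c,uv in obs:
        d=ray(c,uv)[0]; d/=np.linalg.norm(d); M=np.eye(3)-np.outer(d,d); A+=M;b+=M@c['xyz']
    return np.linalg.solve(A,b)
E
python3 - <<'E'
from h import *
t=load('top0'); s=load('scene0')
T=lambda u,v:[358+u/7.142857,198+v/7.142857]; S=lambda u,v:[125+u/4,160+v/4]
print('lever',tri([(t,T(605,94)),(s,S(66,103))]))
print('slide',tri([(t,T(742,357)),(s,S(67,42))]))
rt=lambda u,v:[125+u/6.4,180+v/6.4]; rs=lambda u,v:[320+u/428*130,200+(v-320)/296*90]
for n,a,b in(('t5',(610,97),(104,400)),('t4',(477,153),(181,391)),('t1',(73,324),(405,362))): print(n,tri([(t,rt(*a)),(s,rs(*b))]))
E
```

```text
lever [ 0.56149253 -0.31759341  0.1221688 ]
slide [ 0.47933634 -0.3679783   0.09023033]
t5 [0.59563009 0.19037053 0.15717775]
t4 [0.57615403 0.23645137 0.15686809]
t1 [0.51728189 0.37331019 0.15753879]
```

```bash
cat >> h.py <<'E'
def down(phi_y):  # tool down, tool y heading phi_y deg
    a=np.radians(phi_y); y=np.array([np.cos(a),np.sin(a),0]); z=np.array([0,0,-1.]); return R.from_matrix(np.c_[np.cross(y,z),y,z])
def pose(): s=arm.read_state(); return np.array(s['position']),R.from_quat(s['eef_rot']),s
def go(p,rot,start=None):
    """start=(p,R) ; prints fractions"""
    p0,r0=start if start else pose()[:2]
    d=r0.inv().apply(np.array(p)-p0); w=(r0.inv()*rot).as_rotvec()
    print('shift',np.round(d/.15,4),'turn',np.round(w/np.pi,4),'rows>=%.1f'%max(np.linalg.norm(d)/.0417,np.degrees(np.linalg.norm(w))/7.16)); return p,rot
E
python3 - <<'E'
from h import *
p,r,s=pose(); print(p,r.as_matrix().round(3))
for y in(-100.6,79.4): go([.563,-.3195,.22],down(y))
E
```

```text
[ 0.1820234  -0.59744971  0.22191516] [[ 0.957  0.292 -0.   ]
 [ 0.292 -0.957  0.001]
 [-0.    -0.001 -1.   ]]
shift [ 2.9697 -1.0321  0.0139] turn [-4.00e-04  1.00e-04  1.53e-01] rows>=11.3
shift [ 2.9697 -1.0321  0.0139] turn [-2.00e-04 -6.00e-04 -8.47e-01] rows>=21.3
```

Call:
drive_tool(rows=[[1,-0.35,0,0,0,0,0.6],[1,-0.35,0,0,0,0,0.6],[1,-0.35,0,0,0,0,0.6],[1,-0.35,0,0,0,0,0.6],[1,-0.35,0,0,0,0,0.6]])

```text
t: 0.52
position: [0.3179, -0.4981, 0.2224]
eef_rot: [0.988, 0.152, 0.002, -0.001]
force: [0.8, 0.1, -0.2]
width: 0.658
grip_force: 0.0
```

Call:
drive_tool(rows=[[1,-0.35,0,0,0,0,0.6],[1,-0.35,0,0,0,0,0.6],[1,-0.35,0,0,0,0,0.6],[1,-0.35,0,0,0,0,0.6],[1,-0.35,0,0,0,0,0.6]])

```text
t: 0.93
position: [0.4452, -0.4033, 0.2223]
eef_rot: [0.988, 0.152, 0.002, -0.002]
force: [0.1, -0.0, 0.7]
width: 0.603
grip_force: 0.0
```

Call:
drive_tool(rows=[[0.97,-0.33,0,0,0,0.153,0.6],[0.97,-0.33,0,0,0,0.153,0.6],[0.97,-0.33,0,0,0,0.153,0.6],[0.97,-0.33,0,0,0,0.153,0.6],[0.97,-0.33,0,0,0,0.153,0.6]])

```text
t: 1.35
position: [0.5687, -0.3133, 0.2217]
eef_rot: [0.996, -0.091, 0.001, -0.002]
force: [-0.1, 0.9, -0.2]
width: 0.602
grip_force: 0.0
```

```bash
python3 - <<'E'
from h import *
p,r,s=pose(); print(p,r.as_matrix().round(3),s['joint_pos'].round(3),s['t'],s['width'])
c=snap('wrist','w1'); print(c['intrinsics'],c['hand_eye'])
cv2.imwrite('pics/w1b.png',cv2.resize(cv2.imread('pics/w1.png'),(800,600),interpolation=2))
go([.563,-.3195,.10],down(-100.6))
E
```

```text
[ 0.56868693 -0.31330676  0.22171831] [[ 0.983 -0.182  0.002]
 [-0.182 -0.983  0.004]
 [ 0.001 -0.004 -1.   ]] [ 0.483  0.456 -0.074  1.53   0.031  1.157 -1.349] 1.35 0.6024147630380348
[[325.1922621    0.         280.34973036]
 [  0.         325.1922621  207.11236856]
 [  0.           0.           1.        ]] [[ 4.01044102e-04 -9.56176639e-01 -2.92790153e-01  8.03293215e-02]
 [ 9.99999634e-01  1.62001087e-04  8.40678203e-04  6.11730473e-04]
 [-7.56404536e-04 -2.92790383e-01  9.56176354e-01 -1.61752258e-01]
 [ 0.00000000e+00  0.00000000e+00  0.00000000e+00  1.00000000e+00]]
shift [-0.0149  0.0252  0.8111] turn [-0.0006  0.0002  0.0018] rows>=2.9
```

View pics/w1b.png

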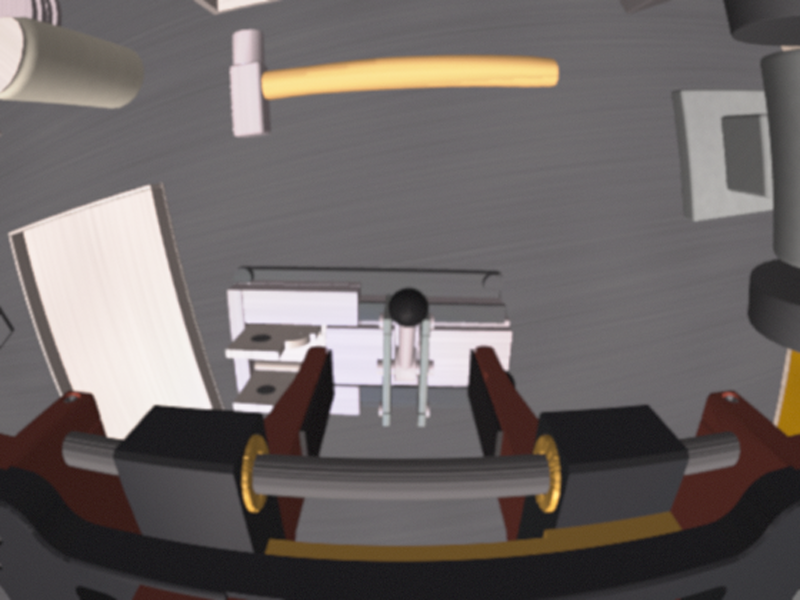

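```bash
cat >> h.py <<'E'
def wray(c,uv,p,r):
    K=c['intrinsics']; d=np.array([uv[0]-K[0,2],uv[1]-K[1,2]]); rr=np.hypot(*d); th=rr/K[0,0]
    v=np.array([*(d/max(rr,1e-9)*np.sin(th)),np.cos(th)]); H=np.array(c['hand_eye'])
    return p+r.apply(H[:3,3]), r.apply(H[:3,:3]@v)
def wplane(c,uv,p,r,z):
    o,v=wray(c,uv,p,r); return o+v*(z-o[2])/v[2]
E
python3 - <<'E'
from h import *
p,r,s=pose(); c=load('w1')
for z in(.119,.122): print(wplane(c,(285.6,214.9),p,r,z))
go([.563,-.3195,.10],down(-100.6))
E
```

```text
[ 0.55742943 -0.32012029  0.119     ]
[ 0.55842152 -0.32025146  0.122     ]
shift [-0.0149  0.0252  0.8111] turn [-0.0006  0.0002  0.0018] rows>=2.9
```

Call:
drive_tool(rows=[[-0.05,0.04,0.4,0,0,0,0.6],[-0.05,0.04,0.6,0,0,0,0.6],[-0.05,0.04,0.81,0,0,0,0.6],[-0.05,0.04,0.81,0,0,0,0.6],[-0.05,0.04,0.81,0,0,0,0.6]])

```text
t: 1.82
position: [0.5525, -0.3254, 0.0997]
eef_rot: [0.996, -0.093, -0.002, -0.001]
force: [1.0, 0.2, 1.2]
width: 0.603
grip_force: 0.0
```

Call:
drive_tool(rows=[[0,0,0,0,0,0,0.2],[0,0,0,0,0,0,0.2],[0,0,0,0,0,0,0.2],[0,0,0,0,0,0,0.2],[0,0,0,0,0,0,0.2]], force=10)

```text
t: 2.23
position: [0.5583, -0.3171, 0.1032]
eef_rot: [0.996, -0.089, 0.002, -0.004]
force: [4.3, 19.5, -0.0]
width: 0.284
grip_force: 10.0
```

```bash
python3 - <<'E'
from h import *
p,r,s=pose(); print(p,s['width']*88,s['grip_force'],s['force'])
c=snap('wrist','w2'); crop('w2','w2c',180,120,380,270)
E
```

```text
[ 0.55829995 -0.3170933   0.10324027] 25.004335745152698 10.018421709537506 [ 4.30976776e+00  1.95052771e+01 -2.42502740e-03]
w2c scale 4.0
```

View pics/w2c.png

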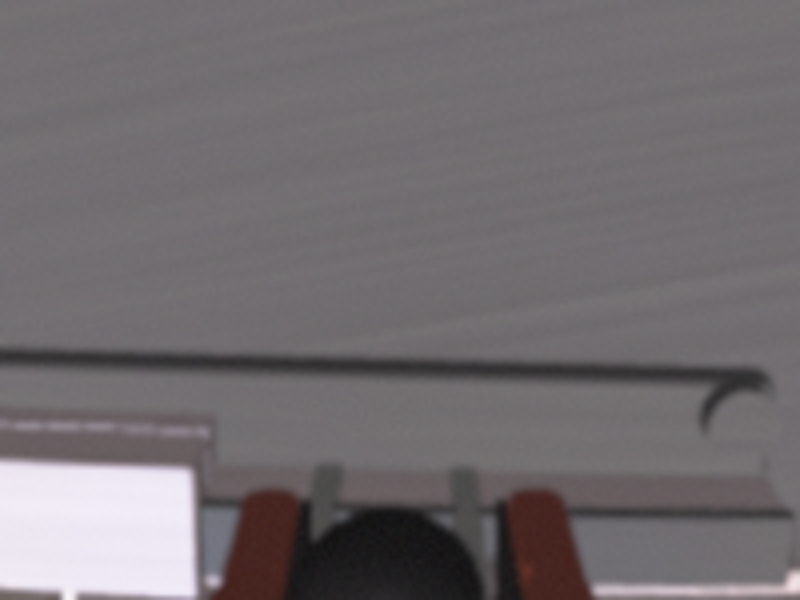

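Call:
drive_tool(rows=[[0.03,-0.045,0,0,0,0,0.2],[-0.05,-0.045,-0.08,0,0,0,0.2],[-0.139,-0.045,-0.141,0,0,0,0.2],[-0.291,-0.045,-0.205,0,0,0,0.2],[-0.455,-0.045,-0.226,0,0,0,0.2]])

```text
t: 2.7
position: [0.4911, -0.302, 0.1376]
eef_rot: [0.996, -0.09, 0.002, -0.001]
force: [3.6, 9.8, -8.4]
width: 0.264
grip_force: 10.0
```

Call:
drive_tool(rows=[[-0.088,0,0.006,0,0,0,0.2],[-0.164,0,0.021,0,0,0,0.2],[-0.268,0,0.059,0,0,0,0.2],[-0.363,0,0.115,0,0,0,0.2],[-0.424,0,0.163,0,0,0,0.2]])

```text
t: 3.12
position: [0.4276, -0.2892, 0.1127]
eef_rot: [0.996, -0.09, 0.001, -0.002]
force: [2.0, 16.0, 2.7]
width: 0.264
grip_force: 10.0
```

Call:
drive_tool(rows=[[0,0,0,0,0,0,0.2],[0,0,0,0,0,0,0.2],[0,0,0,0,0,0,0.2]])

```text
t: 3.37
position: [0.4275, -0.2925, 0.1127]
eef_rot: [0.996, -0.091, 0.001, -0.0]
force: [-0.4, 1.8, 0.5]
width: 0.361
grip_force: 1.0
```

```bash
python3 - <<'E'
from h import *
p,r,s=pose(); print(p,s['width']*88,s['grip_force'],s['force'],s['t'])
E
```

```text
[ 0.42747733 -0.29248447  0.11269374] 31.764160528638445 0.9811076894402504 [-0.36618128  1.77418278  0.48383237] 3.3667
```

Call:
drive_tool(rows=[[0,0,0,0,0,0,0.6],[0,0,0,0,0,0,0.6],[0,0,0,0,0,0,0.6],[0,0,-0.25,0,0,0,0.6],[0,0,-0.5,0,0,0,0.6]])

```text
t: 3.78
position: [0.4252, -0.2937, 0.1853]
eef_rot: [0.996, -0.093, -0.002, -0.001]
force: [1.4, -0.7, 0.9]
width: 0.598
grip_force: 0.0
```

Call:
drive_tool(rows=[[0,0,-0.1,0,0,-0.18,0.6],[0,0,-0.1,0,0,-0.18,0.6],[0,0,-0.1,0,0,-0.18,0.6],[0,0,-0.1,0,0,-0.18,0.6],[0,0,-0.1,0,0,-0.18,0.6]])

```text
t: 4.2
position: [0.4266, -0.2946, 0.2013]
eef_rot: [0.981, 0.192, 0.0, 0.001]
force: [0.0, 0.6, 0.0]
width: 0.601
grip_force: 0.0
```

Call:
drive_tool(rows=[[0,0,0,0,0,-0.18,0.6],[0,0,0,0,0,-0.18,0.6],[0,0,0,0,0,-0.18,0.6],[0,0,0,0,0,-0.18,0.6],[0,0,0,0,0,-0.18,0.6]])

```text
t: 4.62
position: [0.4266, -0.2946, 0.2011]
eef_rot: [0.889, 0.458, 0.0, 0.001]
force: [-1.0, 1.0, -1.0]
width: 0.597
grip_force: 0.0
```

```bash
python3 - <<'E'
from h import *
p,r,s=pose(); print(p,s['joint_pos'].round(2),s['t'])
go([.480,-.368,.16],down(-10.6))
c=snap('top','t1'); crop('t1','t1c',330,170,490,290)
E
```

```text
[ 0.42662283 -0.29460986  0.20110327] [ 0.73  0.27 -0.26  1.87  0.08  1.02 -0.18] 4.6167
shift [-0.1923  0.5732  0.2748] turn [ 0.0004  0.0002 -0.138 ] rows>=3.5
t1c scale 5.0
```

View pics/t1c.png

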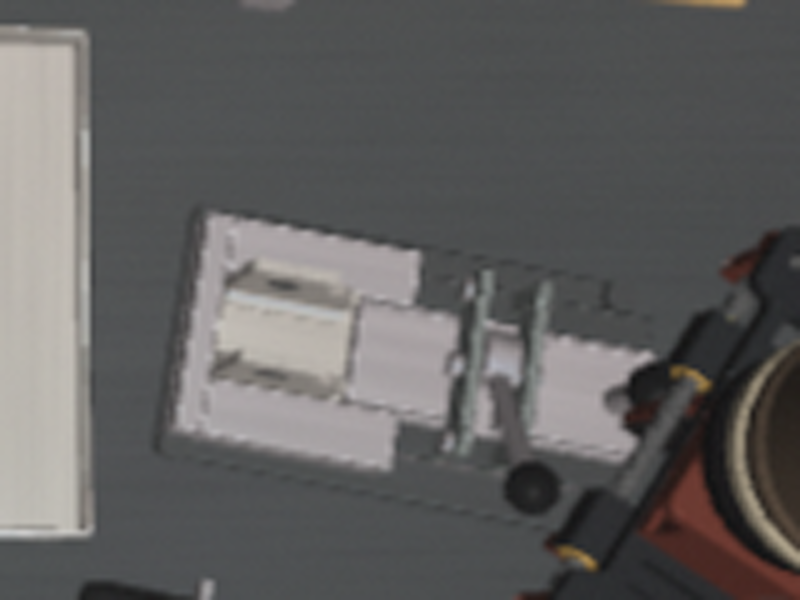

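Call:
drive_tool(rows=[[-0.192,0.573,0,0,0,-0.138,0.6],[-0.192,0.573,0,0,0,-0.138,0.6],[-0.192,0.573,0,0,0,-0.138,0.6],[-0.192,0.573,0,0,0,-0.138,0.6],[-0.192,0.573,0,0,0,-0.138,0.6]])

```text
t: 5.08
position: [0.4794, -0.3686, 0.2002]
eef_rot: [0.772, 0.636, 0.0, -0.0]
force: [-1.0, 0.0, -0.2]
width: 0.599
grip_force: 0.0
```

Call:
drive_tool(rows=[[0,0,0.25,0,0,0,0.6],[0,0,0.5,0,0,0,0.6],[0,0,0.7,0,0,0,0.6],[0,0,0.867,0,0,0,0.6],[0,0,0.867,0,0,0,0.6]])

```text
t: 5.5
position: [0.4763, -0.3657, 0.0659]
eef_rot: [0.772, 0.635, -0.001, -0.004]
force: [-0.8, -0.0, -0.9]
width: 0.602
grip_force: 0.0
```

Call:
drive_tool(rows=[[0,0,0,0,0,0,0.2],[0,0,0,0,0,0,0.2],[0,0,0,0,0,0,0.2],[0,0,0,0,0,0,0.2],[0,0,0,0,0,0,0.2]], force=25)

```text
t: 5.92
position: [0.4799, -0.3681, 0.0725]
eef_rot: [0.772, 0.636, 0.0, 0.001]
force: [-2.1, 0.8, 7.9]
width: 0.309
grip_force: 25.0
```

Call:
drive_tool(rows=[[-0.1,0,0,0,0,0,0.2],[-0.2,0,0,0,0,0,0.2],[-0.29,0,0,0,0,0,0.2],[-0.29,0,0,0,0,0,0.2],[-0.29,0,0,0,0,0,0.2]])

```text
t: 6.33
position: [0.471, -0.4119, 0.0721]
eef_rot: [0.772, 0.636, -0.0, 0.001]
force: [-2.3, -1.6, 6.1]
width: 0.307
grip_force: 25.0
```

```bash
python3 - <<'E'
from h import *
p,r,s=pose(); print(p,s['force'],s['width']*88, np.linalg.norm(p[:2]-[.4799,-.3681]))
E
```

```text
[ 0.47098266 -0.41188873  0.07208911] [-2.32028869 -1.63800966  6.10755275] 27.018770061356975 0.04468749377489032
```

Call:
drive_tool(rows=[[0,0,0,0,0,0,0.6],[0,0,0,0,0,0,0.6],[0,0,0,0,0,0,0.6],[0,0,-0.2,0,0,0,0.5],[0,0,-0.5,0,0,0,0.45]])

```text
t: 6.75
position: [0.469, -0.4081, 0.139]
eef_rot: [0.771, 0.637, -0.001, -0.004]
force: [1.1, -1.2, 0.6]
width: 0.468
grip_force: 0.0
```

Call:
drive_tool(rows=[[0.2,0,-0.25,0,0,0,0.45],[0.4,0,-0.5,0,0,0,0.45],[0.6,0,-0.5,0,0,0,0.45],[0.8,0,-0.5,0,0,0,0.45],[1,0,-0.5,0,0,0,0.45]])

```text
t: 7.17
position: [0.5004, -0.261, 0.2186]
eef_rot: [0.771, 0.637, 0.001, 0.001]
force: [0.4, 0.5, 0.2]
width: 0.456
grip_force: 0.0
```

Call:
drive_tool(rows=[[0.25,0,0,0,0,0,0.45],[0.5,0,0,0,0,0,0.45],[0.75,0,0,0,0,0,0.45],[1,0,0,0,0,0,0.45],[1,0,0,0,0,0,0.45]])

```text
t: 7.58
position: [0.5294, -0.1063, 0.2177]
eef_rot: [0.768, 0.64, 0.002, -0.001]
force: [0.3, 0.6, 0.4]
width: 0.449
grip_force: 0.0
```

Call:
drive_tool(rows=[[0.25,0,0,0,0,0,0.45],[0.5,0,0,0,0,0,0.45],[0.75,0,0,0,0,0,0.45],[1,0,0,0,0,0,0.45],[1,0,0,0,0,0,0.45]])

```text
t: 8.0
position: [0.5568, 0.041, 0.2176]
eef_rot: [0.768, 0.64, 0.002, -0.002]
force: [-0.6, -0.2, -0.0]
width: 0.452
grip_force: 0.0
```

```bash
cat >> h.py <<'E'
def rot(h,tilt):  # tool z tilted outward by tilt deg at heading h, tool x outward
    return down(h-90)*R.from_euler('y',tilt,degrees=True)
def tcp(contact,rt,d=.012): return np.array(contact)+d*rt.as_matrix()[:,2]
E
python3 - <<'E'
from h import *
p,r,s=pose(); print(p,s['joint_pos'].round(2),s['t'])
c=snap('top','t2'); crop('t2','t2c',250,160,490,300)
q=rot(20,20); P=tcp([.5957,.189,.120],q); print(P)
go(P-.08*q.as_matrix()[:,2],q)
E
```

```text
[0.55680822 0.04097502 0.21761092] [ 0.23  0.35 -0.49  1.74  0.18  1.09 -0.5 ] 8.0
t2c scale 3.3333333333333335
[0.59955673 0.19040373 0.10872369]
shift [ 0.9651 -0.0617  0.2249] turn [-0.0581  0.1002  0.3269] rows>=8.7
```

View pics/t2c.png

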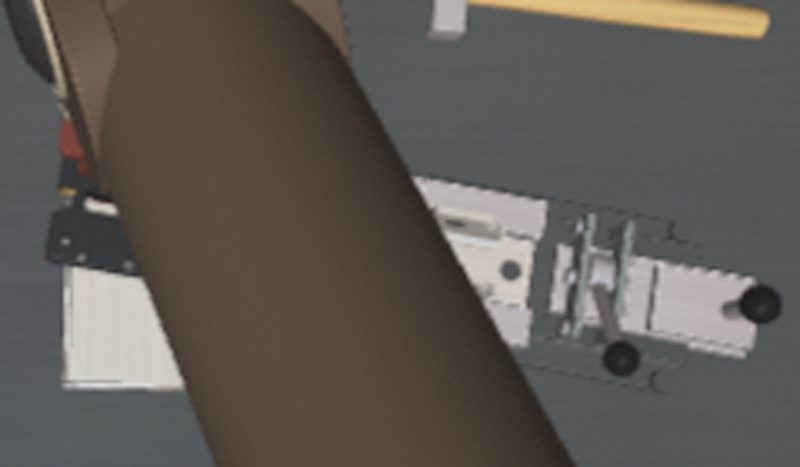

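Call:
drive_tool(rows=[[0.1,0,0,-0.029,0.05,0.163,0.45],[0.2,0,0,-0.029,0.05,0.163,0.45],[0.3,0,0,-0.029,0.05,0.163,0.45],[0.4,0,0,-0.029,0.05,0.163,0.45],[0.5,0,0,-0.029,0.05,0.163,0.45]])

```text
t: 8.47
position: [0.5704, 0.1038, 0.217]
eef_rot: [0.906, 0.414, 0.089, -0.015]
force: [0.3, -0.3, -0.1]
width: 0.448
grip_force: 0.0
```

```bash
python3 - <<'E'
from h import *
q=rot(20,20); P=tcp([.5957,.189,.120],q)
go(P-.08*q.as_matrix()[:,2],q)
E
```

```text
shift [ 0.3612 -0.3314  0.2723] turn [-0.0273  0.0506  0.1589] rows>=4.2
```

Call:
drive_tool(rows=[[0.36,-0.33,0.27,-0.027,0.05,0.159,0.45],[0.36,-0.33,0.27,-0.027,0.05,0.159,0.45],[0.36,-0.33,0.27,-0.027,0.05,0.159,0.45],[0.36,-0.33,0.27,-0.027,0.05,0.159,0.45],[0.36,-0.33,0.27,-0.027,0.05,0.159,0.45]])

```text
t: 8.88
position: [0.5724, 0.182, 0.1834]
eef_rot: [0.97, 0.173, 0.169, -0.031]
force: [0.1, 0.6, 0.5]
width: 0.449
grip_force: 0.0
```

Call:
drive_tool(rows=[[0,0,0,0,0,0,0.45],[0,0,0,0,0,0,0.45],[0,0,0,0,0,0,0.45]])

```text
t: 9.13
position: [0.574, 0.1815, 0.1846]
eef_rot: [0.969, 0.176, 0.169, -0.03]
force: [1.6, 0.9, 0.7]
width: 0.447
grip_force: 0.0
```

```bash
python3 - <<'E'
from h import *
q=rot(20,20); P=tcp([.5957,.189,.120],q)
p,r,s=pose(); print(p,r.as_matrix().round(3),s['joint_pos'].round(2),s['t'])
go(P,q)
c=snap('wrist','w3'); cv2.imwrite('pics/w3b.png',cv2.resize(cv2.imread('pics/w3.png')[:,60:500],(800,764),interpolation=2)[150:750])
E
```

```text
[0.57401668 0.18149591 0.18459072] [[ 0.881  0.352  0.318]
 [ 0.331 -0.936  0.118]
 [ 0.339  0.001 -0.941]] [-0.12  0.25 -0.32  1.99  0.18  0.57 -1.77] 9.1333
shift [-0.0019  0.0037  0.5369] turn [-0.0008  0.001   0.0032] rows>=1.9
```

View pics/w3b.png

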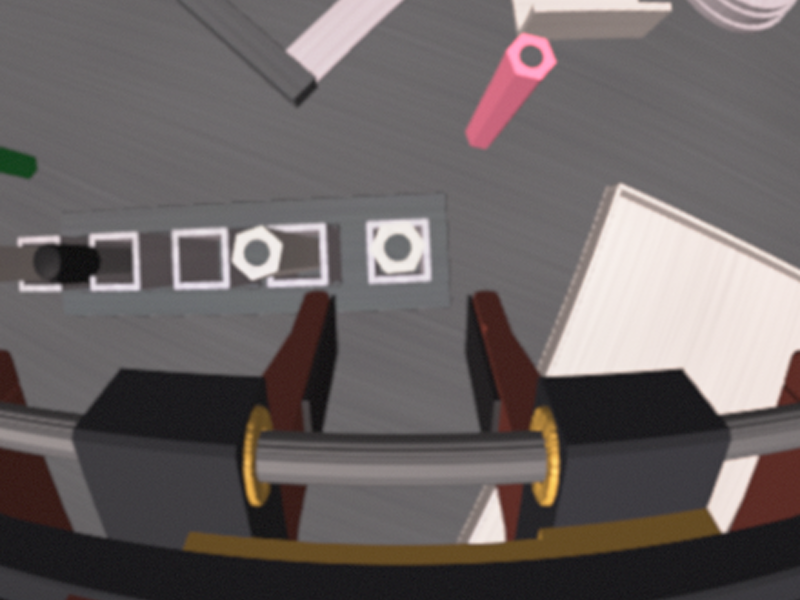

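```bash
python3 - <<'E'
from h import *
p,r,s=pose(); c=load('w3')
px=lambda u,v:(60+u*.55,(v+150)*420/764)
for u,v in((398,246),(258,252)): print(wplane(c,px(u,v),p,r,.158))
q=rot(-8,20); P=tcp([.5957,.189,.120],q)
go(P-.07*q.as_matrix()[:,2],q)
E
```

```text
[0.596101   0.19016652 0.158     ]
[0.57649634 0.23594752 0.158     ]
shift [ 0.0111 -0.0596  0.0754] turn [-0.0538  0.0009  0.1492] rows>=4.0
```

Call:
drive_tool(rows=[[0.011,-0.066,0.05,-0.054,0,0.149,0.45],[0.011,-0.066,0.05,-0.054,0,0.149,0.45],[0.011,-0.066,0.05,-0.054,0,0.149,0.45],[0.011,-0.066,0.05,-0.054,0,0.149,0.45],[0.011,-0.066,0.05,-0.054,0,0.149,0.45]])

```text
t: 9.6
position: [0.5743, 0.1938, 0.1779]
eef_rot: [0.982, -0.071, 0.172, 0.013]
force: [0.1, -0.1, 0.3]
width: 0.454
grip_force: 0.0
```

Call:
drive_tool(rows=[[0,0,0,0,0,0,0.45],[0,0,0,0,0,0,0.45]])

```text
t: 9.77
position: [0.5741, 0.193, 0.1777]
eef_rot: [0.983, -0.067, 0.172, 0.013]
force: [-0.4, 0.9, 0.6]
width: 0.45
grip_force: 0.0
```

```bash
python3 - <<'E'
from h import *
q=rot(-8,20); P=tcp([.596,.190,.120],q)
p,r,s=pose(); print(p,s['joint_pos'].round(2))
go(P,q)
E
```

```text
[0.57414505 0.19298759 0.17769292] [-0.43  0.28 -0.12  1.97  0.41  0.67 -2.54]
shift [ 0.0081 -0.0009  0.4917] turn [0.0002 0.001  0.0009] rows>=1.8
```

Call:
drive_tool(rows=[[0.008,0,0.16,0,0,0,0.45],[0.008,0,0.33,0,0,0,0.45],[0.008,0,0.49,0,0,0,0.45],[0.008,0,0.49,0,0,0,0.45],[0.008,0,0.49,0,0,0,0.45]])

```text
t: 10.18
position: [0.5993, 0.1878, 0.1081]
eef_rot: [0.983, -0.069, 0.171, 0.013]
force: [0.4, 0.3, 0.1]
width: 0.448
grip_force: 0.0
```

Call:
drive_tool(rows=[[0,0,0,0,0,0,0],[0,0,0,0,0,0,0],[0,0,0,0,0,0,0],[0,0,0,0,0,0,0],[0,0,0,0,0,0,0]], force=40)

```text
t: 10.6
position: [0.6002, 0.1895, 0.1104]
eef_rot: [0.982, -0.069, 0.173, 0.012]
force: [-1.6, -0.1, 5.9]
width: 0.196
grip_force: 40.0
```

```bash
python3 - <<'E'
from h import *
p,r,s=pose(); print(p,s['joint_pos'].round(2),s['width']*88,s['force'])
go(p+[0,0,.12],r)
E
```

```text
[0.60021512 0.18950447 0.11044127] [-0.44  0.4  -0.07  1.98  0.48  0.53 -2.6 ] 17.22386737112532 [-1.56541328 -0.10139054  5.86949191]
shift [ 0.2729 -0.     -0.752 ] turn [0. 0. 0.] rows>=2.9
```

Call:
drive_tool(rows=[[0.09,0,-0.25,0,0,0,0],[0.18,0,-0.5,0,0,0,0],[0.273,0,-0.752,0,0,0,0],[0.273,0,-0.752,0,0,0,0],[0.273,0,-0.752,0,0,0,0]])

```text
t: 11.02
position: [0.6011, 0.1898, 0.2322]
eef_rot: [0.982, -0.069, 0.174, 0.011]
force: [-0.1, -0.9, -2.1]
width: 0.194
grip_force: 40.0
```

```bash
cat >> h.py <<'E'
def tray(n='scene',seed=(.549,-.019),fn=None):
    c=load(fn) if fn else arm.capture(n); g=cv2.cvtColor(c['color'],cv2.COLOR_RGB2GRAY)
    _,b=cv2.threshold(g,0,255,cv2.THRESH_OTSU)
    out=[]
    for z in(.003,):
        u,v=proj(c,[*seed,z])[0].astype(int)
        k,l,st,ce=cv2.connectedComponentsWithStats(b)
        m=(l==l[v,u]).astype(np.uint8); cnt=max(cv2.findContours(m,0,2)[0],key=cv2.contourArea)[:,0].astype(float)
        P=plane(c,cnt,.012)[:,:2].astype(np.float32); out=cv2.minAreaRect(P)
    return out,st[l[v,u]]
E
python3 - <<'E'
from h import *
for n in('scene0','top0'): print(n,tray(fn=n))
p,r,s=pose(); print(p,s['width']*88,s['joint_pos'].round(2))
for n in('scene','top'): snap(n,n+'3'); print(n,tray(fn=n+'3'))
E
```

```text
scene0 (((0.5378643274307251, -0.016650952398777008), (0.20280419290065765, 0.2644985318183899), 88.53659057617188), array([ 208,  189,  108,   94, 6024], dtype=int32))
top0 (((0.5511773228645325, -0.017203927040100098), (0.20007483661174774, 0.2650271952152252), 88.51806640625), array([ 269,  174,   80,  104, 8022], dtype=int32))
[0.60108872 0.18981142 0.23221642] 17.069382555193137 [-0.38  0.25 -0.14  1.85  0.35  0.78 -2.44]
scene (((0.5525016188621521, 0.004631556570529938), (0.20214800536632538, 0.2668285667896271), 88.55243682861328), array([ 215,  194,  108,   96, 6298], dtype=int32))
top (((0.5668586492538452, 0.004208311438560486), (0.20011305809020996, 0.2650669515132904), 88.52722930908203), array([ 260,  169,   80,  103, 7972], dtype=int32))
```

```bash
python3 - <<'E'
from h import *
q=rot(-1.5,-25); P=tcp([.531,.0583,.16],q)
p,r,s=pose()
mid=(p+P)/2; mid[2]+=.02; qm=R.from_matrix(rot(-4.7,-2).as_matrix())
a=go(mid,qm); go(P,q,start=(mid,qm))
E
```

```text
shift [-0.2148  0.4644  0.062 ] turn [ 0.0034 -0.121  -0.0183] rows>=3.1
shift [-0.1938  0.4533  0.4039] turn [-0.0042 -0.1277 -0.0174] rows>=3.2
```

Call:
drive_tool(rows=[[-0.215,0.464,0.062,0.003,-0.121,-0.018,0],[-0.215,0.464,0.062,0.003,-0.121,-0.018,0],[-0.215,0.464,0.062,0.003,-0.121,-0.018,0],[-0.215,0.464,0.062,0.003,-0.121,-0.018,0],[-0.215,0.464,0.062,0.003,-0.121,-0.018,0]])

```text
t: 11.53
position: [0.5639, 0.1229, 0.2067]
eef_rot: [0.999, -0.043, -0.018, 0.0]
force: [0.3, 1.1, -0.9]
width: 0.194
grip_force: 40.0
```

Call:
drive_tool(rows=[[-0.19,0.45,0.4,-0.004,-0.128,-0.017,0],[-0.19,0.45,0.4,-0.004,-0.128,-0.017,0],[-0.19,0.45,0.4,-0.004,-0.128,-0.017,0],[-0.19,0.45,0.4,-0.004,-0.128,-0.017,0],[-0.19,0.45,0.4,-0.004,-0.128,-0.017,0]])

```text
t: 11.95
position: [0.5265, 0.0596, 0.1469]
eef_rot: [0.976, -0.014, -0.218, -0.002]
force: [-0.2, 0.6, -1.5]
width: 0.193
grip_force: 40.0
```

Call:
drive_tool(rows=[[0,0,0,0,0,0,0],[0,0,0,0,0,0,0]])

```text
t: 12.12
position: [0.527, 0.061, 0.1509]
eef_rot: [0.977, -0.013, -0.215, -0.003]
force: [0.2, 0.8, -1.0]
width: 0.19
grip_force: 40.0
```

```bash
python3 - <<'E'
from h import *
q=rot(-1.5,-25)
p,r,s=pose(); print(p,tcp(p,r,-.012),s['joint_pos'].round(2),s['width']*88,s['force'])
cur=(p,r)
for c in([.531,.0583,.10],[.531,.0583,.083],[.542,.0583,.070],[.552,.0583,.048],[.556,.0583,.033],[.558,.0583,.022]): P=tcp(c,q); go(P,q,start=cur)
a=snap('scene','s4'); snap('top','t4'); crop('s4','s4c',200,150,400,300)
E
```

```text
[0.52704396 0.06102815 0.15086648] [0.53207459 0.06089968 0.16176034] [-0.05  0.6  -0.16  1.55 -0.    1.42 -1.8 ] 16.72533219859461 [ 0.21451221  0.81671266 -0.98156774]
shift [0.1663 0.0174 0.3766] turn [ 0.0001 -0.0011 -0.    ] rows>=1.5
shift [0.2138 0.0173 0.4795] turn [ 0.0001 -0.0011 -0.    ] rows>=1.9
shift [0.3167 0.0154 0.5274] turn [ 0.0001 -0.0011 -0.    ] rows>=2.2
shift [0.4387 0.0136 0.6326] turn [ 0.0001 -0.0011 -0.    ] rows>=2.8
shift [0.5049 0.0129 0.7122] turn [ 0.0001 -0.0011 -0.    ] rows>=3.1
shift [0.5477 0.0125 0.7732] turn [ 0.0001 -0.0011 -0.    ] rows>=3.4
s4c scale 4.0
```

View pics/s4c.png

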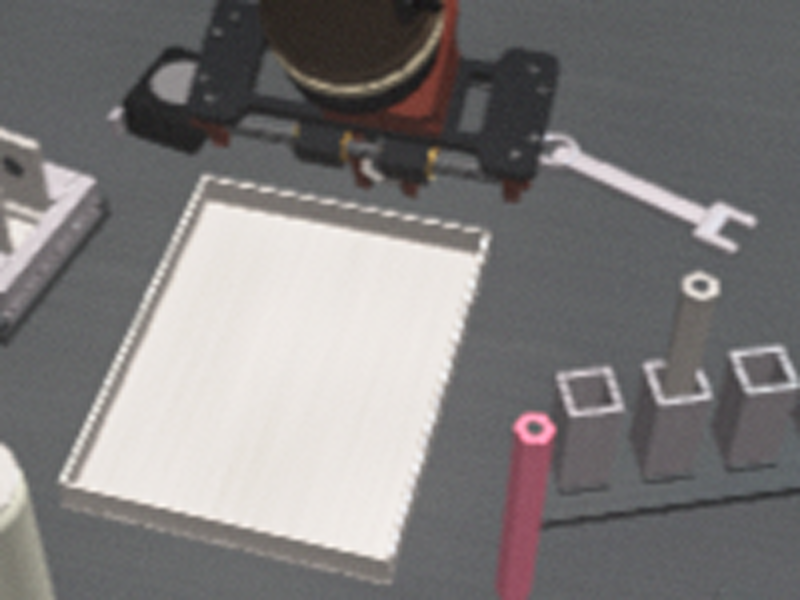

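Call:
drive_tool(rows=[[0.166,0.017,0.377,0,0,0,0],[0.214,0.017,0.48,0,0,0,0],[0.214,0.017,0.48,0,0,0,0],[0.214,0.017,0.48,0,0,0,0]])

```text
t: 12.55
position: [0.5257, 0.0571, 0.0714]
eef_rot: [0.976, -0.014, -0.216, -0.003]
force: [0.1, 0.0, -0.4]
width: 0.193
grip_force: 40.0
```

Call:
drive_tool(rows=[[0.05,0,0.024,0,0,0,0],[0.103,0,0.048,0,0,0,0],[0.165,0,0.1,0,0,0,0],[0.225,-0.003,0.153,0,0,0,0],[0.225,-0.003,0.153,0,0,0,0]], force=8)

```text
t: 12.97
position: [0.5468, 0.0565, 0.0343]
eef_rot: [0.976, -0.014, -0.217, -0.003]
force: [0.2, -0.4, -1.0]
width: 0.196
grip_force: 8.0
```

```bash
python3 - <<'E'
from h import *
p,r,s=pose(); print(p,tcp(p,r,-.012),s['joint_pos'].round(2),s['width']*88,s['force'])
a=snap('scene','s5'); a=cv2.imread('pics/s5.png')[150:300,200:400]; w=cv2.imread('pics/s5.png')
b=snap('wrist','w5'); print(tray())
cv2.imwrite('pics/s5c.png',np.hstack([cv2.resize(a,(400,300),interpolation=2),cv2.resize(cv2.imread('pics/w5.png'),(400,300),interpolation=2)]))
E
```

```text
[0.54676902 0.05650656 0.03428076] [0.55185535 0.05636875 0.04514861] [-0.05  0.77 -0.15  1.55  0.02  1.25 -1.78] 17.25829268485237 [ 0.18293629 -0.41331327 -0.97776452]
(((0.5689862370491028, 0.004586562514305115), (0.20197254419326782, 0.231089785695076), 89.07758331298828), array([ 215,  202,   98,   88, 4264], dtype=int32))
```

View pics/s5c.png

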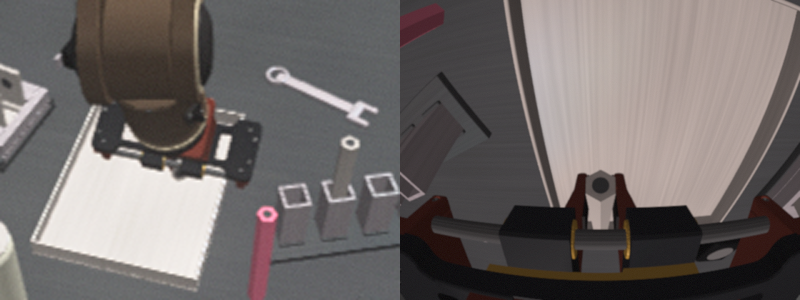

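Call:
drive_tool(rows=[[0.033,0,0.04,0,0,0,0],[0.066,0,0.08,0,0,0,0],[0.09,0,0.11,0,0,0,0],[0.109,0,0.141,0,0,0,0],[0.109,0,0.141,0,0,0,0]])

```text
t: 13.53
position: [0.5521, 0.0564, 0.0091]
eef_rot: [0.976, -0.014, -0.217, -0.003]
force: [-0.6, -0.4, -0.6]
width: 0.193
grip_force: 8.0
```

Call:
drive_tool(rows=[[0,0,0,0,0,0,0.4],[0,0,0,0,0,0,0.4],[0,0,0,0,0,0,0.4]])

```text
t: 13.78
position: [0.5528, 0.0565, 0.0108]
eef_rot: [0.976, -0.014, -0.216, -0.003]
force: [1.6, 0.2, -0.4]
width: 0.377
grip_force: 0.0
```

Call:
drive_tool(rows=[[0,0,-0.2,0,0,0,0.4],[0,0,-0.4,0,0,0,0.4],[0,0,-0.7,0,0,0,0.4],[0,0,-1,0,0,0,0.4],[0,0,-1,0,0,0,0.4]])

```text
t: 14.2
position: [0.6208, 0.0549, 0.1534]
eef_rot: [0.977, -0.014, -0.211, -0.004]
force: [0.2, -0.4, 0.7]
width: 0.402
grip_force: 0.0
```

```bash
python3 - <<'E'
from h import *
p,r,s=pose(); print(p,s['joint_pos'].round(2),s['t'])
q=rot(20,20); P=tcp([.5763,.236,.120],q)
T=P-.09*q.as_matrix()[:,2]
mid=(p+T)/2; mid[2]+=.03; qm=rot(10,0)
go(mid,qm); go(T,q,start=(mid,qm)); go(P,q,start=(T,q))
c=snap('wrist','w6'); cv2.imwrite('pics/w6b.png',cv2.resize(cv2.imread('pics/w6.png'),(800,600),interpolation=2))
E
```

```text
[0.62077883 0.05494259 0.15340499] [-0.05  0.75 -0.13  1.27  0.01  1.55 -1.77] 14.2
shift [-0.3634 -0.5665 -0.2001] turn [-0.0142  0.1349 -0.0638] rows>=3.8
shift [-0.1288 -0.6047  0.067 ] turn [ 0.0097  0.1108 -0.055 ] rows>=3.1
shift [-0.  -0.   0.6] turn [0. 0. 0.] rows>=2.2
```

Call:
drive_tool(rows=[[-0.363,-0.566,-0.2,-0.014,0.135,-0.064,0.45],[-0.363,-0.566,-0.2,-0.014,0.135,-0.064,0.45],[-0.363,-0.566,-0.2,-0.014,0.135,-0.064,0.45],[-0.363,-0.566,-0.2,-0.014,0.135,-0.064,0.45],[-0.363,-0.566,-0.2,-0.014,0.135,-0.064,0.45]])

```text
t: 14.67
position: [0.5782, 0.1431, 0.1976]
eef_rot: [0.996, 0.092, -0.003, -0.0]
force: [0.3, -0.6, -1.1]
width: 0.45
grip_force: 0.0
```

```bash
python3 - <<'E'
from h import *
q=rot(12,20); P=tcp([.5763,.236,.120],q); print(pose()[0])
T=P-.09*q.as_matrix()[:,2]; go(T,q)
E
```

```text
[0.5781659  0.14307483 0.19764869]
shift [-0.0767 -0.6067  0.0303] turn [ 0.001   0.1131 -0.0082] rows>=2.9
```

Call:
drive_tool(rows=[[-0.08,-0.607,0.03,0,0.113,-0.008,0.45],[-0.08,-0.607,0.03,0,0.113,-0.008,0.45],[-0.08,-0.607,0.03,0,0.113,-0.008,0.45],[-0.08,-0.607,0.03,0,0.113,-0.008,0.45],[-0.08,-0.607,0.03,0,0.113,-0.008,0.45]])

```text
t: 15.08
position: [0.5523, 0.2272, 0.191]
eef_rot: [0.981, 0.099, 0.169, -0.015]
force: [0.4, 0.5, -0.1]
width: 0.451
grip_force: 0.0
```

Call:
drive_tool(rows=[[0,0,0,0,0,0,0.45],[0,0,0,0,0,0,0.45],[0,0,0,0,0,0,0.45]])

```text
t: 15.33
position: [0.5557, 0.2269, 0.1923]
eef_rot: [0.98, 0.097, 0.17, -0.015]
force: [0.7, 0.0, 0.4]
width: 0.449
grip_force: 0.0
```

```bash
python3 - <<'E'
from h import *
q=rot(12,20); P=tcp([.5763,.236,.120],q); p,r,s=pose(); print(p,s['joint_pos'].round(2))
go(P,q)
c=snap('wrist','w7'); a=cv2.imread('pics/w7.png')[150:300,100:400]; b=cv2.imread('pics/w6.png')
cv2.imwrite('pics/w7b.png',np.vstack([cv2.resize(a,(600,300),interpolation=2),cv2.resize(b[60:360],(560,300))[:, :560] if 0 else cv2.resize(b[100:380,50:510],(600,300),interpolation=2)]))
E
```

```text
[0.55574011 0.22694934 0.19234317] [-0.36  0.24 -0.21  1.98  0.29  0.62 -2.14]
shift [-0.0244 -0.0343  0.5833] turn [ 0.0022  0.0017 -0.0034] rows>=2.1
```

View pics/w7b.png

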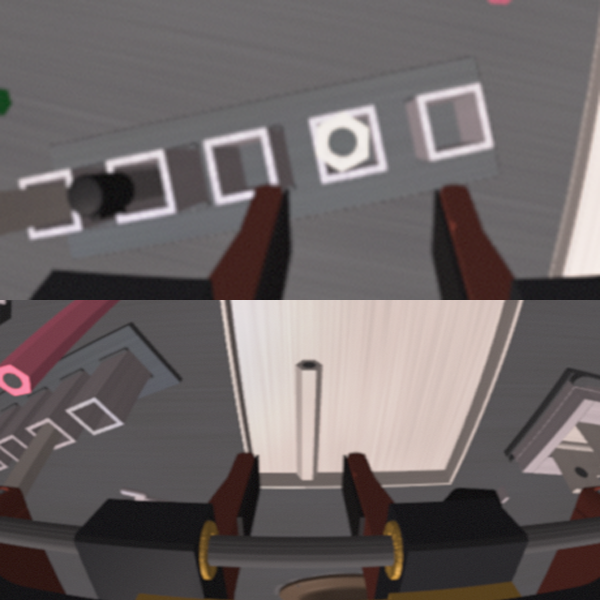

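Call:
drive_tool(rows=[[-0.024,-0.034,0.1,0,0,0,0.45],[-0.024,-0.034,0.25,0,0,0,0.45],[-0.024,-0.034,0.42,0,0,0,0.45],[-0.024,-0.034,0.583,0,0,0,0.45],[-0.024,-0.034,0.583,0,0,0,0.45]])

```text
t: 15.8
position: [0.5783, 0.2363, 0.1043]
eef_rot: [0.981, 0.098, 0.168, -0.014]
force: [-0.5, 0.3, -0.0]
width: 0.454
grip_force: 0.0
```

Call:
drive_tool(rows=[[0,0,0,0,0,0,0],[0,0,0,0,0,0,0],[0,0,0,0,0,0,0],[0,0,0,0,0,0,0],[0,0,0,0,0,0,0]], force=40)

```text
t: 16.22
position: [0.5793, 0.2384, 0.1106]
eef_rot: [0.98, 0.099, 0.172, -0.016]
force: [-0.6, -0.4, 4.2]
width: 0.189
grip_force: 40.0
```

Call:
drive_tool(rows=[[0.09,0,-0.25,0,0,0,0],[0.18,0,-0.5,0,0,0,0],[0.273,0,-0.752,0,0,0,0],[0.273,0,-0.752,0,0,0,0],[0.273,0,-0.752,0,0,0,0]])

```text
t: 16.63
position: [0.5802, 0.2391, 0.2325]
eef_rot: [0.98, 0.098, 0.174, -0.017]
force: [-0.2, -0.7, -1.6]
width: 0.195
grip_force: 40.0
```

```bash
python3 - <<'E'
from h import *
p,r,s=pose(); print(p,s['width']*88,s['joint_pos'].round(2),tcp(p,r,-.012))
q=rot(-1.5,-25); P=tcp([.531,.0165,.16],q)
mid=(p+P)/2; mid[2]+=.02; qm=rot(5,-2)
a=go(mid,qm); go(P,q,start=(mid,qm)); print(tray('top'),tray())
E
```

```text
[0.58021984 0.2391313  0.23249915] 17.12174760102151 [-0.33  0.24 -0.24  1.88  0.27  0.72 -2.1 ] [0.57617947 0.23832764 0.24376989]
shift [-0.3549  0.6907  0.0252] turn [-0.0052 -0.1225  0.0357] rows>=3.2
shift [-0.2304  0.7231  0.4195] turn [ 0.0085 -0.1276  0.0354] rows>=3.3
(((0.5655695199966431, 0.004558280110359192), (0.20010721683502197, 0.2649725675582886), 89.00731658935547), array([ 260,  169,   80,  103, 7959], dtype=int32)) (((0.551191508769989, 0.004953242838382721), (0.2020678073167801, 0.2666838467121124), 89.00494384765625), array([ 215,  194,  108,   96, 6286], dtype=int32))
```

Call:
drive_tool(rows=[[-0.355,0.69,0.025,-0.005,-0.122,0.036,0],[-0.355,0.69,0.025,-0.005,-0.122,0.036,0],[-0.355,0.69,0.025,-0.005,-0.122,0.036,0],[-0.355,0.69,0.025,-0.005,-0.122,0.036,0],[-0.355,0.69,0.025,-0.005,-0.122,0.036,0]])

```text
t: 17.15
position: [0.552, 0.1246, 0.2047]
eef_rot: [0.999, 0.041, -0.022, 0.002]
force: [0.1, -0.3, -1.2]
width: 0.189
grip_force: 40.0
```

Call:
drive_tool(rows=[[-0.23,0.736,0.42,0.008,-0.128,0.035,0],[-0.23,0.736,0.42,0.008,-0.128,0.035,0],[-0.23,0.736,0.42,0.008,-0.128,0.035,0],[-0.23,0.736,0.42,0.008,-0.128,0.035,0],[-0.23,0.736,0.42,0.008,-0.128,0.035,0]])

```text
t: 17.57
position: [0.5231, 0.0113, 0.1417]
eef_rot: [0.975, -0.015, -0.223, -0.0]
force: [-0.9, 0.5, -1.7]
width: 0.188
grip_force: 40.0
```

Call:
drive_tool(rows=[[0,0,0,0,0,0,0],[0,0,0,0,0,0,0],[0,0,0,0,0,0,0]])

```text
t: 17.82
position: [0.5247, 0.0165, 0.1472]
eef_rot: [0.976, -0.011, -0.217, -0.002]
force: [-0.1, 1.0, -1.1]
width: 0.188
grip_force: 40.0
```

```bash
python3 - <<'E'
from h import *
q=rot(-1.5,-25)
p,r,s=pose(); print(p,tcp(p,r,-.012),s['width']*88)
cur=(p,r); y=.0145
for c in([.531,y,.083],[.552,y,.048],[.558,y,.022]): P=tcp(c,q); go(P,q,start=cur); cur=(P,q)
E
```

```text
[0.52467484 0.01652156 0.14719978] [0.52976351 0.01642866 0.15806702] 16.559025963283418
shift [0.2201 0.0117 0.4496] turn [0.0011 0.0005 0.0012] rows>=1.8
shift [ 0.2255 -0.0037  0.1523] turn [0. 0. 0.] rows>=1.0
shift [ 0.1095 -0.001   0.1402] turn [0. 0. 0.] rows>=0.6
```

Call:
drive_tool(rows=[[0.11,0.012,0.22,0,0,0,0],[0.22,0.012,0.45,0,0,0,0],[0.22,0.012,0.45,0,0,0,0],[0.22,0.012,0.45,0,0,0,0]])

```text
t: 18.15
position: [0.5255, 0.0135, 0.0711]
eef_rot: [0.976, -0.011, -0.218, -0.001]
force: [0.9, 0.3, -1.0]
width: 0.191
grip_force: 40.0
```

Call:
drive_tool(rows=[[0.05,0,0.024,0,0,0,0],[0.103,0,0.048,0,0,0,0],[0.165,0,0.1,0,0,0,0],[0.225,-0.003,0.153,0,0,0,0],[0.225,-0.003,0.153,0,0,0,0]], force=8)

```text
t: 18.57
position: [0.5462, 0.0119, 0.0336]
eef_rot: [0.975, -0.013, -0.22, -0.001]
force: [-1.3, -0.3, -0.9]
width: 0.19
grip_force: 8.0
```

Call:
drive_tool(rows=[[0.033,0,0.04,0,0,0,0],[0.066,0,0.08,0,0,0,0],[0.09,0,0.11,0,0,0,0],[0.109,0,0.141,0,0,0,0],[0.109,0,0.141,0,0,0,0]])

```text
t: 18.98
position: [0.5514, 0.0116, 0.0085]
eef_rot: [0.976, -0.013, -0.22, -0.001]
force: [0.6, -0.4, -0.8]
width: 0.191
grip_force: 8.0
```

Call:
drive_tool(rows=[[0,0,0,0,0,0,0.32],[0,0,0,0,0,0,0.32],[0,0,0,0,0,0,0.32]])

```text
t: 19.23
position: [0.5521, 0.0117, 0.0101]
eef_rot: [0.976, -0.013, -0.219, -0.001]
force: [-0.5, 1.2, 0.4]
width: 0.319
grip_force: 0.0
```

Call:
drive_tool(rows=[[0,0,-0.2,0,0,0,0.32],[0,0,-0.4,0,0,0,0.32],[0,0,-0.7,0,0,0,0.32],[0,0,-1,0,0,0,0.4],[0,0,-1,0,0,0,0.4]])

```text
t: 19.65
position: [0.6208, 0.0106, 0.1523]
eef_rot: [0.977, -0.013, -0.214, -0.002]
force: [0.1, -0.1, 0.3]
width: 0.393
grip_force: 0.0
```

```bash
python3 - <<'E'
from h import *
p,r,s=pose(); print(p,s['t']); snap('wrist','w8'); snap('top','t8'); print(tray(fn='t8'))
# crop t1 hex from earlier w7/top0 for orientation: angle of hex contour in top0
a=cv2.imread('pics/top0.png',0); u,v=125+73/6.4,180+324/6.4; w=cv2.resize(a[int(v)-8:int(v)+9,int(u)-8:int(u)+9],None,fx=10,fy=10,interpolation=2); 
_,b=cv2.threshold(w,175,255,0); cs=cv2.findContours(b,0,2)[0]; c=max(cs,key=cv2.contourArea)
P=plane(load('top0'),c[:,0]/10+[int(u)-8-.45,int(v)-8-.45],.158)[:,:2]; P=cv2.convexHull(P.astype(np.float32))[:,0]; print(P.mean(0), cv2.contourArea(c))
for h in range(-90,90,5): print(h,round(1e3*np.ptp(P@[np.cos(np.radians(h)),np.sin(np.radians(h))]),1),end='; ')
q=rot(30,20); Q=tcp([.517,.372,.120],q); T=Q-.09*q.as_matrix()[:,2]; print(T); go(T,q)
E
```

```text
[0.62082407 0.01064009 0.15230015] 19.65
(((0.5641112923622131, -0.08997420966625214), (0.3909439146518707, 0.2624576687812805), 89.5234146118164), array([ 260,  170,  154,  102, 5931], dtype=int32))Traceback (most recent call last):
  File "<stdin>", line 5, in <module>
ValueError: max() iterable argument is empty
```

```bash
python3 - <<'E'
from h import *
a=cv2.imread('pics/top0.png',0)
for n,cu,cv in(('t5',610,97),('t4',477,153),('t1',73,324)):
    u,v=125+cu/6.4,180+cv/6.4; w=cv2.resize(a,None,fx=10,fy=10,interpolation=2)[int(v*10)-60:int(v*10)+60,int(u*10)-60:int(u*10)+60]
    b=(w>150).astype(np.uint8); cs=cv2.findContours(b,0,2)[0]; c=max(cs,key=cv2.contourArea)
    P=plane(load('top0'),c[:,0]/10.,.158)[:,:2]; P=cv2.convexHull(P.astype(np.float32))[:,0]
    print(n,a[int(v)-3:int(v)+4,int(u)-3:int(u)+4].max(),[(h,round(1e3*float(np.ptp(P@[np.cos(np.radians(h)),np.sin(np.radians(h))])),1)) for h in range(-90,90,10)])
q=rot(32,20); Q=tcp([.517,.372,.120],q); T=Q-.09*q.as_matrix()[:,2]; print(T,pose()[0])
p,r,_=pose(); m1=p+(T-p)*.35; m1[2]=.20; q1=rot(10,-6); m2=p+(T-p)*.7; m2[2]=.205; q2=rot(21,8)
go(m1,q1);go(m2,q2,start=(m1,q1));go(T,q,start=(m2,q2))
E
```

```text
t5 172 [(-90, 17.4), (-80, 17.5), (-70, 17.8), (-60, 17.9), (-50, 18.0), (-40, 18.0), (-30, 18.6), (-20, 19.7), (-10, 20.3), (0, 20.4), (10, 20.5), (20, 20.0), (30, 18.9), (40, 18.9), (50, 19.0), (60, 18.8), (70, 18.2), (80, 17.8)]
t4 169 [(-90, 18.5), (-80, 17.5), (-70, 16.7), (-60, 17.4), (-50, 18.0), (-40, 18.2), (-30, 18.2), (-20, 18.6), (-10, 19.1), (0, 19.3), (10, 19.9), (20, 20.0), (30, 20.0), (40, 19.7), (50, 19.4), (60, 19.5), (70, 19.5), (80, 19.2)]
t1 169 [(-90, 16.8), (-80, 16.1), (-70, 14.9), (-60, 13.6), (-50, 12.1), (-40, 10.8), (-30, 10.0), (-20, 9.0), (-10, 9.1), (0, 10.4), (10, 11.8), (20, 13.4), (30, 14.9), (40, 15.9), (50, 16.6), (60, 17.2), (70, 17.4), (80, 17.2)]
[0.49437614 0.35786304 0.19329602] [0.61792062 0.01058791 0.14777675]
shift [-0.4275 -0.8019 -0.1871] turn [-0.0163  0.1051 -0.0618] rows>=3.3
shift [-0.1459 -0.8481 -0.0182] turn [ 0.0011  0.0775 -0.0613] rows>=3.1
shift [ 0.0072 -0.737   0.0798] turn [ 0.0148  0.0665 -0.0594] rows>=2.7
```

Not decisive; the grip width will tell.

Call:
drive_tool(rows=[[-0.43,-0.8,-0.187,-0.016,0.105,-0.062,0.45],[-0.43,-0.8,-0.187,-0.016,0.105,-0.062,0.45],[-0.43,-0.8,-0.187,-0.016,0.105,-0.062,0.45],[-0.43,-0.8,-0.187,-0.016,0.105,-0.062,0.45],[-0.43,-0.8,-0.187,-0.016,0.105,-0.062,0.45]])

```text
t: 20.17
position: [0.5691, 0.1374, 0.1994]
eef_rot: [0.994, 0.092, -0.054, 0.003]
force: [0.1, -0.0, -1.1]
width: 0.453
grip_force: 0.0
```

Call:
drive_tool(rows=[[-0.146,-0.848,-0.05,0.001,0.078,-0.061,0.45],[-0.146,-0.848,-0.05,0.001,0.078,-0.061,0.45],[-0.146,-0.848,-0.05,0.001,0.078,-0.061,0.45],[-0.146,-0.848,-0.05,0.001,0.078,-0.061,0.45],[-0.146,-0.848,-0.05,0.001,0.078,-0.061,0.45]])

```text
t: 20.58
position: [0.5275, 0.2552, 0.2072]
eef_rot: [0.981, 0.184, 0.066, -0.014]
force: [1.0, 0.2, 1.0]
width: 0.451
grip_force: 0.0
```

Call:
drive_tool(rows=[[0.007,-0.737,0.08,0.015,0.067,-0.059,0.45],[0.007,-0.737,0.08,0.015,0.067,-0.059,0.45],[0.007,-0.737,0.08,0.015,0.067,-0.059,0.45],[0.007,-0.737,0.08,0.015,0.067,-0.059,0.45],[0.007,-0.737,0.08,0.015,0.067,-0.059,0.45]])

```text
t: 21.0
position: [0.4927, 0.3563, 0.195]
eef_rot: [0.947, 0.27, 0.164, -0.048]
force: [-0.3, -0.5, -0.4]
width: 0.447
grip_force: 0.0
```

Call:
drive_tool(rows=[[0,0,0,0,0,0,0.45],[0,0,0,0,0,0,0.45],[0,0,0,0,0,0,0.45]])

```text
t: 21.25
position: [0.4943, 0.3557, 0.1963]
eef_rot: [0.948, 0.269, 0.165, -0.049]
force: [-0.3, -0.3, -0.0]
width: 0.452
grip_force: 0.0
```

```bash
python3 - <<'E'
from h import *
p,r,s=pose(); print(p,s['joint_pos'].round(2))
c=snap('wrist','w9'); 
q=rot(32,20); Q=tcp([.517,.372,.120],q); go(Q,q)
# predicted pixel of pillar top: search bright blob near
g=cv2.cvtColor(c['color'],cv2.COLOR_RGB2GRAY)
G=cv2.resize(g,None,fx=4,fy=4,interpolation=2); b=(G>170).astype(np.uint8)
for cn in cv2.findContours(b,1,2)[0]:
    A=cv2.contourArea(cn)/16
    if 80<A<1500:
        m=cn[:,0].mean(0)/4; W=wplane(c,m,p,r,.158); 
        if np.hypot(*(W[:2]-[.517,.372]))<.03:
            H=np.array([wplane(c,x/4,p,r,.158)[:2] for x in cv2.convexHull(cn)[:,0]])
            print(m,A,W,[(h,round(1e3*float(np.ptp(H@[np.cos(np.radians(h)),np.sin(np.radians(h))])),1)) for h in range(-100,0,10)])
E
```

```text
[0.49432259 0.35570024 0.19628248] [-0.45  0.25 -0.34  1.96  0.26  0.62 -1.97]
shift [ 0.0019 -0.008   0.6221] turn [-0.0006  0.0007 -0.0017] rows>=2.2
[274.77380952 222.81944444] 131.0 [0.50975098 0.3693547  0.158     ] [(-100, 16.3), (-90, 17.1), (-80, 17.4), (-70, 17.4), (-60, 17.7), (-50, 18.1), (-40, 18.1), (-30, 17.6), (-20, 16.6), (-10, 15.1)]
[276.04216867 209.85542169] 148.71875 [0.51758502 0.37320699 0.158     ] [(-100, 9.4), (-90, 9.4), (-80, 9.4), (-70, 9.4), (-60, 9.4), (-50, 9.4), (-40, 9.4), (-30, 9.3), (-20, 9.2), (-10, 9.2)]
[275.94714286 213.51      ] 1115.3125 [0.51546793 0.37197047 0.158     ] [(-100, 30.0), (-90, 28.5), (-80, 26.2), (-70, 23.4), (-60, 24.7), (-50, 27.4), (-40, 29.3), (-30, 30.4), (-20, 30.6), (-10, 30.0)]
```

Call:
drive_tool(rows=[[0.003,-0.012,0.15,0,0,0,0.45],[0.003,-0.012,0.3,0,0,0,0.45],[0.003,-0.012,0.46,0,0,0,0.45],[0.003,-0.012,0.62,0,0,0,0.45],[0.003,-0.012,0.62,0,0,0,0.45]])

```text
t: 21.72
position: [0.5186, 0.3744, 0.1049]
eef_rot: [0.948, 0.27, 0.163, -0.048]
force: [-0.5, -0.4, -0.4]
width: 0.455
grip_force: 0.0
```

Call:
drive_tool(rows=[[0,0,0,0,0,0,0],[0,0,0,0,0,0,0],[0,0,0,0,0,0,0],[0,0,0,0,0,0,0],[0,0,0,0,0,0,0]], force=30)

```text
t: 22.13
position: [0.5196, 0.3767, 0.1111]
eef_rot: [0.947, 0.27, 0.167, -0.05]
force: [-0.1, -1.0, 2.8]
width: 0.203
grip_force: 29.9
```

```bash
python3 - <<'E'
from h import *
p,r,s=pose(); print(p,s['width']*88,s['force'])
go(p+[0,0,.12],r)
E
```

```text
[0.51958781 0.37672242 0.1110776 ] 17.85820450341418 [-0.07607605 -0.98906723  2.77110355]
shift [ 0.2746 -0.0033 -0.7514] turn [0. 0. 0.] rows>=2.9
```

Call:
drive_tool(rows=[[0,0,0,0,0,0,0],[0,0,0,0,0,0,0],[0,0,0,0,0,0,0],[0,0,0,0,0,0,0]], force=40)

```text
t: 22.47
position: [0.5198, 0.3769, 0.1111]
eef_rot: [0.947, 0.27, 0.167, -0.05]
force: [-1.2, -2.2, 6.1]
width: 0.197
grip_force: 39.9
```

Call:
drive_tool(rows=[[0.09,0,-0.25,0,0,0,0],[0.18,0,-0.5,0,0,0,0],[0.273,0,-0.752,0,0,0,0],[0.273,0,-0.752,0,0,0,0],[0.273,0,-0.752,0,0,0,0]])

```text
t: 22.88
position: [0.5203, 0.3765, 0.2325]
eef_rot: [0.947, 0.27, 0.168, -0.05]
force: [0.2, 0.2, -1.7]
width: 0.192
grip_force: 40.0
```

```bash
python3 - <<'E'
from h import *
p,r,s=pose(); print(p,s['width']*88,s['force'])
P=tcp([.531,-.0275,.16],rot(-1.5,-25)); T=P
m1=p+(T-p)*.35; m1[2]=.235; q1=rot(20,4); m2=p+(T-p)*.7; m2[2]=.22; q2=rot(8,-10)
go(m1,q1);go(m2,q2,start=(m1,q1));go(T,rot(-1.5,-25),start=(m2,q2))
print(tray())
E
```

```text
[0.52031785 0.37653947 0.2325057 ] 16.906691006635057 [ 0.17920714  0.20466283 -1.74215538]
shift [-0.4499  0.807  -0.1869] turn [-0.0152 -0.0896  0.0646] rows>=3.4
shift [-0.3163  0.8901  0.0781] turn [ 0.0035 -0.0775  0.0667] rows>=3.4
shift [-0.0177  0.8015  0.4829] turn [ 0.0159 -0.0831  0.0505] rows>=3.4
(((0.5509353876113892, 0.004821769893169403), (0.20190678536891937, 0.266059935092926), 89.12759399414062), array([ 215,  193,  107,   97, 6251], dtype=int32))
```

Call:
drive_tool(rows=[[-0.45,0.807,-0.187,-0.015,-0.09,0.065,0],[-0.45,0.807,-0.187,-0.015,-0.09,0.065,0],[-0.45,0.807,-0.187,-0.015,-0.09,0.065,0],[-0.45,0.807,-0.187,-0.015,-0.09,0.065,0],[-0.45,0.807,-0.187,-0.015,-0.09,0.065,0]])

```text
t: 23.35
position: [0.5221, 0.2288, 0.2297]
eef_rot: [0.985, 0.17, 0.029, -0.003]
force: [-0.8, -0.8, -1.3]
width: 0.195
grip_force: 40.0
```

Call:
drive_tool(rows=[[-0.316,0.89,0.078,0.003,-0.077,0.067,0],[-0.316,0.89,0.078,0.003,-0.077,0.067,0],[-0.316,0.89,0.078,0.003,-0.077,0.067,0],[-0.316,0.89,0.078,0.003,-0.077,0.067,0],[-0.316,0.89,0.078,0.003,-0.077,0.067,0]])

```text
t: 23.77
position: [0.5229, 0.0879, 0.2147]
eef_rot: [0.994, 0.065, -0.091, 0.009]
force: [0.8, 0.6, -1.2]
width: 0.197
grip_force: 40.0
```

Call:
drive_tool(rows=[[-0.02,0.8,0.483,0.016,-0.083,0.05,0],[-0.02,0.8,0.483,0.016,-0.083,0.05,0],[-0.02,0.8,0.483,0.016,-0.083,0.05,0],[-0.02,0.8,0.483,0.016,-0.083,0.05,0],[-0.02,0.8,0.483,0.016,-0.083,0.05,0]])

```text
t: 24.18
position: [0.5222, -0.0317, 0.1428]
eef_rot: [0.975, -0.016, -0.221, -0.0]
force: [-1.0, 0.1, -0.9]
width: 0.192
grip_force: 40.0
```

Call:
drive_tool(rows=[[0,0,0,0,0,0,0],[0,0,0,0,0,0,0],[0,0,0,0,0,0,0],[0,0,0,0,0,0,0]])

```text
t: 24.52
position: [0.5243, -0.026, 0.1482]
eef_rot: [0.976, -0.012, -0.217, -0.001]
force: [0.5, 0.2, -1.0]
width: 0.192
grip_force: 40.0
```

```bash
python3 - <<'E'
from h import *
q=rot(-1.5,-25)
p,r,s=pose(); print(p,tcp(p,r,-.012),s['width']*88)
cur=(p,r); y=-.0285
for c in([.531,y,.083],[.552,y,.048],[.558,y,.022]): P=tcp(c,q); go(P,q,start=cur); cur=(P,q)
E
```

```text
[ 0.52431962 -0.02602804  0.14818823] [ 0.52940559 -0.02612141  0.15905673] 16.924672418506596
shift [0.225  0.0142 0.4546] turn [0.0011 0.0004 0.0005] rows>=1.8
shift [ 0.2255 -0.0037  0.1523] turn [0. 0. 0.] rows>=1.0
shift [ 0.1095 -0.001   0.1402] turn [0. 0. 0.] rows>=0.6
```

Call:
drive_tool(rows=[[0.11,0.014,0.22,0,0,0,0],[0.225,0.014,0.455,0,0,0,0],[0.225,0.014,0.455,0,0,0,0],[0.225,0.014,0.455,0,0,0,0]])

```text
t: 24.85
position: [0.5251, -0.0295, 0.0707]
eef_rot: [0.976, -0.012, -0.219, -0.001]
force: [-0.5, 1.3, -0.7]
width: 0.189
grip_force: 40.0
```

Call:
drive_tool(rows=[[0.05,0,0.024,0,0,0,0],[0.103,0,0.048,0,0,0,0],[0.165,0,0.1,0,0,0,0],[0.225,-0.003,0.153,0,0,0,0],[0.225,-0.003,0.153,0,0,0,0]], force=8)

```text
t: 25.27
position: [0.5462, -0.0306, 0.0338]
eef_rot: [0.976, -0.013, -0.219, -0.001]
force: [-0.4, 1.1, -0.7]
width: 0.192
grip_force: 8.0
```

Call:
drive_tool(rows=[[0.033,0,0.04,0,0,0,0],[0.066,0,0.08,0,0,0,0],[0.09,0,0.11,0,0,0,0],[0.109,0,0.141,0,0,0,0],[0.109,0,0.141,0,0,0,0]])

```text
t: 25.68
position: [0.5514, -0.0309, 0.0087]
eef_rot: [0.976, -0.013, -0.219, -0.001]
force: [-0.5, 1.0, -0.5]
width: 0.192
grip_force: 8.0
```

Call:
drive_tool(rows=[[0,0,0,0,0,0,0.32],[0,0,0,0,0,0,0.32],[0,0,0,0,0,0,0.32]])

```text
t: 25.93
position: [0.5521, -0.0309, 0.0102]
eef_rot: [0.976, -0.013, -0.218, -0.001]
force: [-1.0, -0.1, 0.5]
width: 0.318
grip_force: 0.0
```

Call:
drive_tool(rows=[[0,0,-0.2,0,0,0,0.32],[0,0,-0.4,0,0,0,0.32],[0,0,-0.7,0,0,0,0.32],[0,0,-1,0,0,0,0.8],[0,0,-1,0,0,0,0.85]])

```text
t: 26.35
position: [0.6206, -0.0321, 0.1525]
eef_rot: [0.977, -0.013, -0.213, -0.001]
force: [0.2, -0.3, 0.9]
width: 0.431
grip_force: 0.0
```

```bash
python3 - <<'E'
from h import *
p,r,s=pose(); print(p,s['joint_pos'].round(2),s['t'])
O=np.array([.4985,-.272,0]); a=np.radians(-100.6); ex=np.array([np.cos(a),np.sin(a),0]); ey=np.array([-ex[1],ex[0],0])
G=O-.0765*ex+[0,0,.056]; print(G); H=G+[0,0,.12]
q=down(-10.6); m=(p+H)/2; m[2]=.20
slerp=R.from_rotvec((q*r.inv()).as_rotvec()*.4)*r
s2=R.from_rotvec((q*r.inv()).as_rotvec()*.7)*r
go(m,slerp); go(H,q,start=(m,slerp))
E
```

```text
[ 0.62059437 -0.03205528  0.15252466] [ 0.03  0.75 -0.09  1.27  0.03  1.55 -1.65] 26.35
[ 0.51257228 -0.19680545  0.056     ]
shift [-0.4451  0.5594 -0.1428] turn [-0.0382  0.0454 -0.1769] rows>=4.7
shift [-0.5345  0.2988  0.2861] turn [-0.0573  0.0681 -0.2654] rows>=7.0
```

Call:
drive_tool(rows=[[-0.445,0.56,-0.143,-0.038,0.045,-0.177,1],[-0.445,0.56,-0.143,-0.038,0.045,-0.177,1],[-0.445,0.56,-0.143,-0.038,0.045,-0.177,1],[-0.445,0.56,-0.143,-0.038,0.045,-0.177,1],[-0.445,0.56,-0.143,-0.038,0.045,-0.177,1]])

```text
t: 26.77
position: [0.5619, -0.1165, 0.1956]
eef_rot: [0.953, 0.269, -0.139, -0.002]
force: [0.1, 0.6, -1.1]
width: 0.814
grip_force: 0.0
```

Call:
drive_tool(rows=[[-0.27,0.15,0.14,-0.029,0.034,-0.133,1],[-0.27,0.15,0.14,-0.029,0.034,-0.133,1],[-0.27,0.15,0.14,-0.029,0.034,-0.133,1],[-0.27,0.15,0.14,-0.029,0.034,-0.133,1]])

```text
t: 27.1
position: [0.5339, -0.1573, 0.1832]
eef_rot: [0.881, 0.467, -0.074, -0.002]
force: [-0.3, 0.6, 0.2]
width: 0.997
grip_force: 0.0
```

```bash
python3 - <<'E'
from h import *
go([.5126,-.1968,.176],down(-10.6))
E
```

```text
shift [-0.2896  0.0351  0.0834] turn [-0.0314  0.0355 -0.1307] rows>=3.5
```

Call:
drive_tool(rows=[[-0.29,0.035,0.083,-0.031,0.035,-0.131,1],[-0.29,0.035,0.083,-0.031,0.035,-0.131,1],[-0.29,0.035,0.083,-0.031,0.035,-0.131,1],[-0.29,0.035,0.083,-0.031,0.035,-0.131,1],[-0.29,0.035,0.083,-0.031,0.035,-0.131,1]])

```text
t: 27.52
position: [0.5123, -0.197, 0.176]
eef_rot: [0.77, 0.637, -0.001, -0.0]
force: [0.2, -0.5, 0.2]
width: 0.997
grip_force: 0.0
```

Call:
drive_tool(rows=[[0,0,0,0,0,0,1],[0,0,0,0,0,0,1],[0,0,0,0,0,0,1]])

```text
t: 27.77
position: [0.514, -0.1949, 0.1756]
eef_rot: [0.771, 0.637, -0.002, -0.001]
force: [0.4, -0.8, -0.2]
width: 0.996
grip_force: 0.0
```

```bash
python3 - <<'E'
from h import *
p,r,s=pose(); print(p,s['joint_pos'].round(2)); go([.5126,-.1968,.056],down(-10.6))
snap('wrist','w10'); snap('top','t10'); snap('scene','s10')
a=cv2.resize(cv2.imread('pics/w10.png'),(520,390)); b=cv2.resize(cv2.imread('pics/s10.png')[150:330,120:460],(520,275)) 
t=cv2.resize(cv2.imread('pics/t10.png')[120:290,220:430],(272,220))
o=np.zeros((600,800,3),np.uint8); o[:390,:520]=a; o[390:,:397]=cv2.resize(cv2.imread('pics/s10.png')[150:330,120:460],(397,210)); o[:220,525:797]=t; o[220:600,520:]=cv2.resize(cv2.imread('pics/s10.png')[170:310,190:293],(280,380),interpolation=2)
cv2.imwrite('pics/c10.png',o)
E
```

```text
[ 0.51395656 -0.19493711  0.17557283] [ 0.58  0.36 -0.39  1.81  0.16  1.   -0.06]
shift [-0.0125 -0.0036  0.7972] turn [-0.0012  0.0005 -0.0013] rows>=2.9
```

View pics/c10.png

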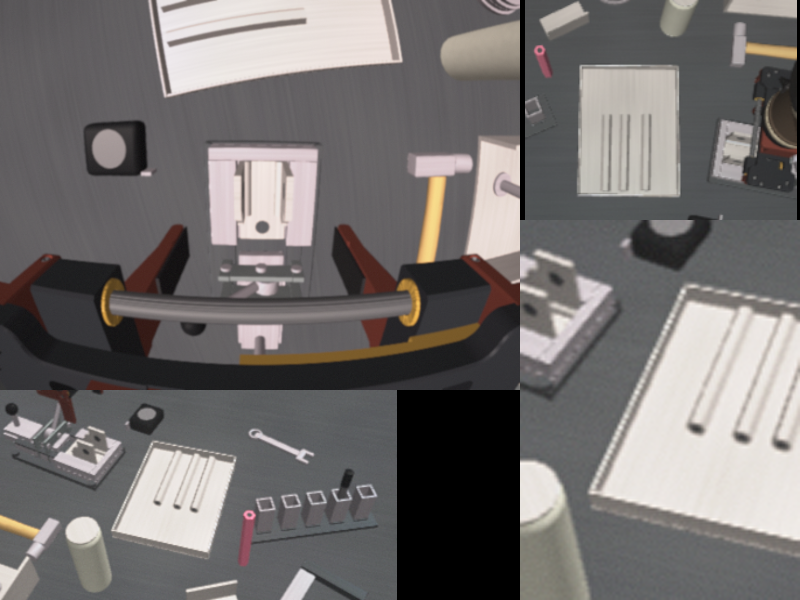

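Call:
drive_tool(rows=[[-0.012,-0.003,0.2,0,0,0,1],[-0.012,-0.003,0.4,0,0,0,1],[-0.012,-0.003,0.6,0,0,0,1],[-0.012,-0.003,0.75,0,0,0,1],[-0.012,-0.003,0.79,0,0,0,1]])

```text
t: 28.33
position: [0.5102, -0.1963, 0.0534]
eef_rot: [0.77, 0.638, -0.003, -0.003]
force: [-0.8, 0.1, -0.5]
width: 1.004
grip_force: 0.0
```

Call:
drive_tool(rows=[[0,0,0,0,0,0,0.4],[0,0,0,0,0,0,0.4],[0,0,0,0,0,0,0.4],[0,0,0,0,0,0,0.4],[0,0,0,0,0,0,0.4]], force=40)

```text
t: 28.75
position: [0.5131, -0.1976, 0.0583]
eef_rot: [0.771, 0.637, -0.001, 0.0]
force: [-0.6, -0.6, 0.4]
width: 0.662
grip_force: 0.0
```

```bash
python3 - <<'E'
from h import *
p,r,s=pose(); print(p,s['width']*88,s['grip_force'],s['force'])
E
```

```text
[ 0.51311075 -0.19763678  0.05834808] 58.25306965857812 0.0 [-0.62996715 -0.57776016  0.40099673]
```

Call:
drive_tool(rows=[[0,0,0,0,0,0,0.4],[0,0,0,0,0,0,0.4],[0,0,0,0,0,0,0.4],[0,0,0,0,0,0,0.4],[0,0,0,0,0,0,0.4]])

```text
t: 29.17
position: [0.5133, -0.1976, 0.058]
eef_rot: [0.771, 0.637, -0.001, 0.0]
force: [0.2, -0.7, 6.3]
width: 0.566
grip_force: 40.0
```

Call:
drive_tool(rows=[[0,0,-0.15,0,0,0,0.4],[0,0,-0.3,0,0,0,0.4],[0,0,-0.45,0,0,0,0.4],[0,0,-0.6,0,0,0,0.4],[0,0,-0.7,0,0,0,0.4]])

```text
t: 29.58
position: [0.5127, -0.1972, 0.1638]
eef_rot: [0.771, 0.637, -0.002, -0.001]
force: [1.0, 0.2, -2.4]
width: 0.57
grip_force: 40.0
```

Call:
drive_tool(rows=[[0,0,0,0,0,0,0.4],[0,0,0,0,0,0,0.4]])

```text
t: 29.75
position: [0.5125, -0.1974, 0.1621]
eef_rot: [0.771, 0.637, -0.002, -0.001]
force: [-0.2, 0.1, -2.4]
width: 0.568
grip_force: 40.0
```

```bash
python3 - <<'E'
from h import *
p,r,s=pose(); print(p,s['width']*88,s['grip_force'],s['force'],s['joint_pos'].round(2))
# bracket x axis at fixture ex = -tool x; grip at bracket x=-25 -> bracket origin = tcp -25mm*tool x
print(tray())
C=np.array([.5645,.004]); a=np.radians(-1.2); tx=np.array([np.cos(a),np.sin(a)]); ty=np.array([-tx[1],tx[0]])
B=C+.080*tx+0*ty
q=down(-1.2); xw=q.as_matrix()[:2,0]; T=B+.025*xw; print('B',B,'T',T)
H=np.r_[T,.165]; go(H,q)
go(np.r_[T,.0583-.022+.003],q,start=(H,q))
E
```

```text
[ 0.51254744 -0.197374    0.16205023] 50.01361147930542 39.966235756874084 [-0.18133273  0.05855044 -2.36939621] [ 0.58  0.38 -0.39  1.83  0.17  0.97 -0.07]
(((0.5511336326599121, 0.004944205284118652), (0.20201937854290009, 0.26477858424186707), 88.97344207763672), array([ 215,  194,  107,   96, 6239], dtype=int32))
B [0.64448245 0.00232461] T [0.64500602 0.02731912]
shift [ 1.6367  0.5904 -0.0316] turn [-0.0016  0.0004 -0.0534] rows>=6.3
shift [0.    0.    0.838] turn [0. 0. 0.] rows>=3.0
```

Call:
drive_tool(rows=[[0.2,0.07,0,0,0,0,0.4],[0.4,0.15,0,0,0,0,0.4],[0.6,0.22,0,0,0,0,0.4],[0.82,0.3,0,0,0,0,0.4],[0.82,0.3,0,0,0,0,0.4]])

```text
t: 30.22
position: [0.5818, -0.0764, 0.16]
eef_rot: [0.768, 0.641, -0.0, -0.003]
force: [0.0, 1.7, -1.4]
width: 0.567
grip_force: 40.0
```

Call:
drive_tool(rows=[[0.2,0.07,0,0,0,-0.053,0.4],[0.4,0.15,0,0,0,-0.053,0.4],[0.6,0.22,0,0,0,-0.053,0.4],[0.82,0.29,0,0,0,-0.053,0.4],[0.82,0.29,0,0,0,-0.053,0.4]])

```text
t: 30.63
position: [0.6465, 0.0365, 0.1593]
eef_rot: [0.712, 0.702, -0.0, -0.003]
force: [-0.0, 0.7, -1.3]
width: 0.568
grip_force: 40.0
```

Call:
drive_tool(rows=[[0,0,0,0,0,0,0.4],[0,0,0,0,0,0,0.4],[0,0,0,0,0,0,0.4]])

```text
t: 30.88
position: [0.6449, 0.0261, 0.1601]
eef_rot: [0.715, 0.699, -0.003, -0.001]
force: [-0.9, 0.5, -1.6]
width: 0.566
grip_force: 40.0
```

```bash
python3 - <<'E'
from h import *
p,r,s=pose(); print(p,s['width']*88,s['force'])
go([.645,.0273,.040],down(-1.2))
E
```

```text
[0.64485162 0.02606775 0.16007837] 49.836260295094945 [-0.93650791  0.53919763 -1.59447839]
shift [0.0099 0.0055 0.8005] turn [-0.0019  0.0007 -0.0008] rows>=2.9
```

Call:
drive_tool(rows=[[0,0,0.2,0,0,0,0.4],[0,0,0.4,0,0,0,0.4],[0,0,0.6,0,0,0,0.4],[0,0,0.7,0,0,0,0.4],[0,0,0.7,0,0,0,0.4]])

```text
t: 31.3
position: [0.6421, 0.0253, 0.0521]
eef_rot: [0.716, 0.699, -0.005, -0.003]
force: [-1.8, -0.9, -2.3]
width: 0.566
grip_force: 40.0
```

Call:
drive_tool(rows=[[0,0,0.03,0,0,0,0.4],[0,0,0.06,0,0,0,0.4],[0,0,0.085,0,0,0,0.4],[0,0,0.1,0,0,0,0.4],[0,0,0.1,0,0,0,0.4]])

```text
t: 31.72
position: [0.6454, 0.0276, 0.0416]
eef_rot: [0.715, 0.699, -0.001, -0.001]
force: [-0.4, -0.5, -2.4]
width: 0.568
grip_force: 40.0
```

```bash
python3 - <<'E'
from h import *
p,r,s=pose(); print(p,s['width']*88,s['force'])
E
```

```text
[0.64542197 0.02757246 0.04160928] 49.965175201904614 [-0.43249166 -0.54556465 -2.39096635]
```

Call:
drive_tool(rows=[[0,0,0.015,0,0,0,0.4],[0,0,0.02,0,0,0,0.4],[0,0,0.02,0,0,0,0.4]])

```text
t: 31.97
position: [0.6457, 0.0278, 0.0391]
eef_rot: [0.715, 0.699, -0.001, -0.001]
force: [-0.5, -0.5, 3.4]
width: 0.567
grip_force: 40.0
```

Call:
drive_tool(rows=[[0,0,0,0,0,0,0.74],[0,0,0,0,0,0,0.74],[0,0,0,0,0,0,0.74],[0,0,0,0,0,0,0.74]])

```text
t: 32.3
position: [0.6453, 0.0278, 0.0383]
eef_rot: [0.715, 0.699, -0.002, -0.001]
force: [-0.4, -0.1, -0.0]
width: 0.739
grip_force: 0.0
```

Call:
drive_tool(rows=[[0,0,-0.1,0,0,0,0.74],[0,0,-0.3,0,0,0,0.74],[0,0,-0.55,0,0,0,0.74],[0,0,-0.8,0,0,0,0.74],[0,0,-0.95,0,0,0,0.74]])

```text
t: 32.72
position: [0.647, 0.0284, 0.185]
eef_rot: [0.715, 0.699, 0.0, 0.0]
force: [0.9, -0.2, -0.2]
width: 0.737
grip_force: 0.0
```

```bash
python3 - <<'E'
from h import *
p,r,s=pose(); print(p,s['width']*88,s['force'],s['joint_pos'].round(2))
snap('wrist','w11'); 
# slide knob back (+40 mm along ex)
K=np.array([.4710,-.4105,.071]); q=down(-10.6); H=K+[0,0,.13]; go(H,q)
E
```

```text
[0.64702109 0.02835596 0.18497172] 64.8175196024539 [ 0.89651073 -0.18910185 -0.15567024] [ 0.2   0.52 -0.46  1.56  0.25  1.12 -0.34]
shift [-2.9529 -1.1197 -0.0883] turn [ 0.0018 -0.0002  0.0518] rows>=11.4
```

Call:
drive_tool(rows=[[-0.98,-0.37,-0.09,0,0,0,0.6],[-0.98,-0.37,-0.09,0,0,0,0.6],[-0.98,-0.37,-0.09,0,0,0,0.6],[-0.98,-0.37,-0.09,0,0,0,0.6],[-0.98,-0.37,-0.09,0,0,0,0.6]])

```text
t: 33.18
position: [0.5846, -0.1269, 0.1947]
eef_rot: [0.718, 0.696, -0.004, 0.0]
force: [-0.4, -0.2, 1.1]
width: 0.603
grip_force: 0.0
```

Call:
drive_tool(rows=[[-0.98,-0.37,0,0,0,0,0.6],[-0.98,-0.37,0,0,0,0,0.6],[-0.98,-0.37,0,0,0,0,0.6],[-0.98,-0.37,0,0,0,0,0.6],[-0.98,-0.37,0,0,0,0,0.6]])

```text
t: 33.6
position: [0.5246, -0.2719, 0.1943]
eef_rot: [0.718, 0.696, -0.004, -0.001]
force: [-0.1, -0.5, -1.0]
width: 0.603
grip_force: 0.0
```

Call:
drive_tool(rows=[[-0.97,-0.37,0,0,0,0.052,0.6],[-0.97,-0.37,0,0,0,0.052,0.6],[-0.97,-0.37,0,0,0,0.052,0.6],[-0.97,-0.37,0,0,0,0.052,0.6],[-0.97,-0.37,0,0,0,0.052,0.6]])

```text
t: 34.02
position: [0.4651, -0.4153, 0.1946]
eef_rot: [0.773, 0.635, -0.004, -0.0]
force: [-1.1, -1.2, -0.3]
width: 0.596
grip_force: 0.0
```

Call:
drive_tool(rows=[[0,0,0,0,0,0,0.6],[0,0,0,0,0,0,0.6],[0,0,0,0,0,0,0.6]])

```text
t: 34.27
position: [0.4709, -0.4059, 0.1952]
eef_rot: [0.769, 0.64, -0.001, -0.001]
force: [0.2, 0.3, -0.3]
width: 0.601
grip_force: 0.0
```

```bash
python3 - <<'E'
from h import *
p,r,s=pose(); print(p,s['joint_pos'].round(2))
snap('wrist','w12'); c=snap('scene','s12')
# dark ball of slide knob in scene image near the prediction
u=proj(c,[.472,-.408,.09])[0]; print('pred',u)
g=cv2.cvtColor(c['color'],cv2.COLOR_RGB2GRAY); x,y=u.astype(int); print(g[y-10:y+11:2,x-10:x+11:2])
go([.472,-.408,.071],down(-10.6))
E
```

```text
[ 0.470901   -0.40587874  0.19524045] [ 0.87  0.45 -0.33  1.62  0.16  1.1   0.32]
pred [128.35845719 166.14202602]
[[ 94  94  93  95  95  92  98  95  95  94  95]
 [ 94  95  89  92  92  96  94  92  93  97  96]
 [ 94  94  93  94  95  86  89  95  95  96  94]
 [ 94  93  94  95  61  36  48  51  88  96  98]
 [ 93  94  96  75  31  36  45  43  49  95  96]
 [ 94  95  96  70  31  39  37  34  34  87  97]
 [ 97  97  98  82  36  31  32  29  42  96  96]
 [ 94  93  94  96  70  41  27  39  91  98  97]
 [ 94  96  97  98  97  95  96  94 109 129 105]
 [ 98  96  93  97  96  96  95 100 106 194 210]
 [ 92  95  95  95  95  95 122  95  93 173 209]]
shift [-0.01    0.0127  0.8293] turn [-0.001   0.0003  0.0007] rows>=3.0
```

Call:
drive_tool(rows=[[-0.01,0.012,0.25,0,0,0,0.6],[-0.01,0.012,0.5,0,0,0,0.6],[-0.01,0.012,0.7,0,0,0,0.6],[-0.01,0.012,0.825,0,0,0,0.6],[-0.01,0.012,0.825,0,0,0,0.6]])

```text
t: 34.78
position: [0.469, -0.4069, 0.0672]
eef_rot: [0.769, 0.639, -0.002, -0.004]
force: [-0.3, 0.6, -0.4]
width: 0.605
grip_force: 0.0
```

Call:
drive_tool(rows=[[0,0,0,0,0,0,0.2],[0,0,0,0,0,0,0.2],[0,0,0,0,0,0,0.2],[0,0,0,0,0,0,0.2],[0,0,0,0,0,0,0.2]], force=25)

```text
t: 35.2
position: [0.4713, -0.4103, 0.0733]
eef_rot: [0.77, 0.639, -0.002, 0.0]
force: [-1.6, 1.3, 6.5]
width: 0.304
grip_force: 25.0
```

Call:
drive_tool(rows=[[0.1,0,0,0,0,0,0.2],[0.2,0,0,0,0,0,0.2],[0.29,0,0,0,0,0,0.2],[0.29,0,0,0,0,0,0.2],[0.29,0,0,0,0,0,0.2]])

```text
t: 35.62
position: [0.4801, -0.3665, 0.073]
eef_rot: [0.769, 0.639, -0.001, 0.0]
force: [1.1, 1.9, 7.4]
width: 0.307
grip_force: 25.0
```

```bash
python3 - <<'E'
from h import *
p,r,s=pose(); print(p,s['width']*88,s['force'],s['joint_pos'].round(2))
E
```

```text
[ 0.48014379 -0.36649578  0.07295269] 27.024196733129394 [1.14239645 1.92221567 7.40697154] [ 0.79  0.56 -0.31  1.77  0.22  0.84  0.2 ]
```

Call:
drive_tool(rows=[[0.02,0,0,0,0,0,0.2],[0.04,0,0,0,0,0,0.2],[0.04,0,0,0,0,0,0.2],[0.04,0,0,0,0,0,0.2]])

```text
t: 35.95
position: [0.4803, -0.3659, 0.0731]
eef_rot: [0.77, 0.637, -0.002, 0.003]
force: [1.2, -11.6, 3.1]
width: 0.309
grip_force: 25.0
```

```bash
python3 - <<'E'
from h import *
p,r,s=pose(); print(p,s['force'],s['width']*88)
E
```

```text
[ 0.48029847 -0.36587687  0.07307319] [  1.18088038 -11.59796982   3.09984019] 27.161997523733945
```

Call:
drive_tool(rows=[[0,0,0,0,0,0,0.6],[0,0,0,0,0,0,0.6],[0,0,0,0,0,0,0.6],[0,0,-0.25,0,0,0,0.6],[0,0,-0.5,0,0,0,0.6]])

```text
t: 36.37
position: [0.4784, -0.359, 0.1448]
eef_rot: [0.769, 0.639, -0.002, -0.004]
force: [1.0, -0.5, 0.4]
width: 0.596
grip_force: 0.0
```

Call:
drive_tool(rows=[[0,0,-0.2,0,0,0,0.6],[0,0,-0.4,0,0,0.18,0.6],[0,0,-0.4,0,0,0.18,0.6],[0,0,-0.4,0,0,0.18,0.6],[0,0,-0.4,0,0,0.18,0.6]])

```text
t: 36.78
position: [0.4804, -0.3603, 0.207]
eef_rot: [0.905, 0.426, -0.002, -0.001]
force: [-0.0, -1.3, -0.4]
width: 0.598
grip_force: 0.0
```

Call:
drive_tool(rows=[[0,0,0,0,0,0.18,0.6],[0,0,0,0,0,0.18,0.6],[0,0,0,0,0,0.18,0.6],[0,0,0,0,0,0.18,0.6],[0,0,0,0,0,0.18,0.6]])

```text
t: 37.2
position: [0.4803, -0.3599, 0.206]
eef_rot: [0.988, 0.156, -0.002, -0.001]
force: [0.2, -0.5, 0.7]
width: 0.602
grip_force: 0.0
```

```bash
python3 - <<'E'
from h import *
p,r,s=pose(); print(p,s['joint_pos'].round(2))
go([.4285,-.2930,.20],down(-100.6))
E
```

```text
[ 0.4802652  -0.35993206  0.20603878] [ 0.65  0.39 -0.12  1.67  0.05  1.09 -0.74]
shift [-0.1903 -0.5309  0.0421] turn [-0.0003  0.0015  0.1588] rows>=4.0
```

Call:
drive_tool(rows=[[-0.19,-0.53,0.04,0,0,0.159,0.6],[-0.19,-0.53,0.04,0,0,0.159,0.6],[-0.19,-0.53,0.04,0,0,0.159,0.6],[-0.19,-0.53,0.04,0,0,0.159,0.6],[-0.19,-0.53,0.04,0,0,0.159,0.6]])

```text
t: 37.62
position: [0.4279, -0.2932, 0.2006]
eef_rot: [0.996, -0.092, -0.002, 0.0]
force: [0.2, 0.4, -0.4]
width: 0.601
grip_force: 0.0
```

Call:
drive_tool(rows=[[0,0,0,0,0,0,0.6],[0,0,0,0,0,0,0.6],[0,0,0,0,0,0,0.6]])

```text
t: 37.87
position: [0.4285, -0.2945, 0.2005]
eef_rot: [0.996, -0.088, -0.002, 0.0]
force: [0.3, -0.4, 0.8]
width: 0.601
grip_force: 0.0
```

```bash
python3 - <<'E'
from h import *
p,r,s=pose(); print(p,s['joint_pos'].round(2))
go([.4285,-.2930,.111],down(-100.6))
E
```

```text
[ 0.42848454 -0.29454424  0.20050675] [ 0.56  0.26 -0.06  1.87  0.02  1.02 -1.26]
shift [ 5.000e-04 -1.080e-02  5.967e-01] turn [0.0004 0.0012 0.0026] rows>=2.1
```

Call:
drive_tool(rows=[[0,-0.01,0.2,0,0,0,0.6],[0,-0.01,0.4,0,0,0,0.6],[0,-0.01,0.595,0,0,0,0.6],[0,-0.01,0.595,0,0,0,0.6],[0,-0.01,0.595,0,0,0,0.6]])

```text
t: 38.28
position: [0.4274, -0.2928, 0.1105]
eef_rot: [0.996, -0.089, -0.003, -0.0]
force: [0.1, 0.1, 0.9]
width: 0.601
grip_force: 0.0
```

Call:
drive_tool(rows=[[0,0,0,0,0,0,0.2],[0,0,0,0,0,0,0.2],[0,0,0,0,0,0,0.2],[0,0,0,0,0,0,0.2],[0,0,0,0,0,0,0.2]], force=10)

```text
t: 38.7
position: [0.4288, -0.2894, 0.1119]
eef_rot: [0.996, -0.089, -0.002, -0.002]
force: [1.1, 18.1, 3.3]
width: 0.262
grip_force: 10.7
```

```bash
python3 - <<'E'
from h import *
p,r,s=pose(); print(p,s['force'],s['width']*88,s['grip_force'])
E
```

```text
[ 0.42881132 -0.2893807   0.11194567] [ 1.06097486 18.13721094  3.33795019] 23.03169169744816 10.655633881688118
```

Call:
drive_tool(rows=[[0,-0.03,0,0,0,0,0.2],[0.06,-0.03,-0.048,0,0,0,0.2],[0.156,-0.03,-0.103,0,0,0,0.2],[0.292,-0.03,-0.149,0,0,0,0.2],[0.424,-0.03,-0.163,0,0,0,0.2]])

```text
t: 39.12
position: [0.4921, -0.3016, 0.1372]
eef_rot: [0.996, -0.09, -0.001, 0.002]
force: [-0.3, -4.6, -6.5]
width: 0.263
grip_force: 10.0
```

Call:
drive_tool(rows=[[0.11,0,0.01,0,0,0,0.2],[0.217,0,0.038,0,0,0,0.2],[0.317,0,0.085,0,0,0,0.2],[0.407,0,0.148,0,0,0,0.2],[0.485,0,0.226,0,0,0,0.2]])

```text
t: 39.53
position: [0.5645, -0.3164, 0.103]
eef_rot: [0.996, -0.091, -0.0, 0.003]
force: [-2.0, -6.3, 0.5]
width: 0.263
grip_force: 10.0
```

Call:
drive_tool(rows=[[0,0,0,0,0,0,0.2],[0,0,0,0,0,0,0.2],[0,0,0,0,0,0,0.2]])

```text
t: 39.78
position: [0.5639, -0.3163, 0.1026]
eef_rot: [0.996, -0.09, -0.0, 0.003]
force: [1.5, -6.7, -0.0]
width: 0.26
grip_force: 10.0
```

```bash
python3 - <<'E'
from h import *
p,r,s=pose(); print(p,s['force'],s['width']*88,s['grip_force'])
E
```

```text
[ 0.56390949 -0.31630155  0.10258017] [ 1.46877533 -6.65639642 -0.02070401] 22.869934997424757 9.999898597598076
```

Call:
drive_tool(rows=[[0,0,0,0,0,0,0.6],[0,0,0,0,0,0,0.6],[0,0,0,0,0,0,0.6],[0,0,-0.2,0,0,0,0.6],[0,0,-0.45,0,0,0,0.6]])

```text
t: 40.2
position: [0.5613, -0.3114, 0.1665]
eef_rot: [0.996, -0.089, -0.005, -0.001]
force: [0.8, -1.1, -0.3]
width: 0.585
grip_force: 0.0
```

Call:
drive_tool(rows=[[0,0,-0.25,0,0,0,0.6],[0,0,-0.5,0,0,0,0.6],[0,0.25,-0.8,0,0,0,0.6],[0,0.5,-0.8,0,0,0,0.6],[-0.2,0.75,-0.8,0,0,0,0.6]])

```text
t: 40.62
position: [0.5272, -0.4092, 0.2924]
eef_rot: [0.996, -0.087, 0.002, 0.002]
force: [-1.5, -0.8, -1.0]
width: 0.601
grip_force: 0.0
```

Call:
drive_tool(rows=[[-0.2,0.25,0,0,0,0,0.6],[-0.4,0.5,0,0,0,0,0.6],[-0.6,0.75,0,0,0,0,0.6],[-0.8,0.9,0,0,0,0,0.6],[-0.8,0.9,0,0,0,0,0.6]])

```text
t: 41.03
position: [0.374, -0.5245, 0.2896]
eef_rot: [0.996, -0.093, -0.003, 0.002]
force: [-0.8, -0.0, 0.3]
width: 0.597
grip_force: 0.0
```

Call:
drive_tool(rows=[[-0.2,0.2,0,0,0,0,0.6],[-0.4,0.4,0,0,0,0,0.6],[-0.5,0.5,0,0,0,0,0.6],[-0.5,0.5,0,0,0,0,0.6],[-0.5,0.5,0,0,0,0,0.6]])

```text
t: 41.45
position: [0.2925, -0.5811, 0.2897]
eef_rot: [0.996, -0.091, -0.002, 0.0]
force: [0.8, 1.0, -1.0]
width: 0.599
grip_force: 0.0
```

```bash
python3 - <<'E'
from h import *
p,r,s=pose(); print(p,s['t'],s['joint_pos'].round(2))
for n,pts in(('scene',((141.5,185.75),(141.75,170.5))),('top',((358+605/7.143,198+94/7.143),(358+742/7.143,198+357/7.143)))):
    a=cv2.cvtColor(load(n+'0')['color'],cv2.COLOR_RGB2GRAY); c=snap(n,n+'9'); b=cv2.cvtColor(c['color'],cv2.COLOR_RGB2GRAY)
    for u,v in pts:
        u,v=int(u),int(v); 
        def cen(g):
            w=g[v-9:v+10,u-9:u+10]<55; y,x=np.nonzero(w); return x.mean().round(1),y.mean().round(1),len(x)
        print(n,cen(a),cen(b))
    print(tray(fn=n+'9'))
    # bracket in tray: wall tops expected
    q=down(-1.2).as_matrix()
    B=np.array([.6445,.0025,0]); ex=-q[:,0]; ey=q[:,1]
    for x,y in((-.045,-.025),(-.045,.025),(-.005,-.025),(-.005,.025)): 
        u,v=proj(c,B+x*ex+y*ey+[0,0,.075])[0]; print((round(u),round(v)),end=' ')
    print()
E
```

```text
[ 0.29245101 -0.58108581  0.28970748] 41.45 [ 0.98  0.41  0.06  1.44 -0.02  1.29 -0.7 ]
scene (np.float64(9.0), np.float64(9.0), 67) (np.float64(9.0), np.float64(8.9), 67)
scene (np.float64(9.3), np.float64(9.1), 84) (np.float64(9.5), np.float64(9.4), 84)
(((0.5512990951538086, 0.004941239953041077), (0.20201937854290009, 0.26444754004478455), 88.97344207763672), array([ 215,  194,  107,   96, 5558], dtype=int32))
(282, 245) (275, 262) (265, 241) (258, 259) 
top (np.float64(9.0), np.float64(8.7), 87) (np.float64(9.1), np.float64(8.9), 88)
top (np.float64(9.3), np.float64(9.6), 109) (np.float64(8.9), np.float64(9.7), 109)
(((0.564579427242279, 0.004472553730010986), (0.20006486773490906, 0.2650166153907776), 88.90735626220703), array([ 260,  170,   80,  103, 7912], dtype=int32))
(283, 193) (283, 173) (299, 193) (299, 173)
```

```bash
python3 - <<'E'
from h import *
a=load('t10')['color'].astype(int); b=load('top9')['color'].astype(int)
d=(abs(a-b).max(2)>40).astype(np.uint8)[:,:370]; k,l,st,ce=cv2.connectedComponentsWithStats(d)
print([x.tolist() for x in st[1:] if x[4]>8])
a=load('s10')['color'].astype(int); b=load('scene9')['color'].astype(int)
d=(abs(a-b).max(2)>40).astype(np.uint8)[150:]; k,l,st,ce=cv2.connectedComponentsWithStats(d)
print([x.tolist() for x in st[1:] if x[4]>8])
g=cv2.cvtColor(load('scene9')['color'],cv2.COLOR_RGB2GRAY); print(g[225:275:2,245:295:2])
E
```

```text
[[283, 175, 23, 7, 131], [309, 186, 6, 7, 32], [283, 192, 23, 7, 131]]
[[152, 0, 34, 28, 389], [199, 0, 9, 3, 22], [125, 11, 10, 11, 79], [168, 12, 3, 8, 15], [123, 16, 28, 26, 359], [165, 23, 5, 10, 23], [153, 30, 6, 7, 18], [195, 31, 15, 7, 43], [169, 35, 43, 29, 541], [123, 36, 12, 6, 27], [159, 37, 5, 2, 9], [181, 44, 8, 10, 27], [241, 94, 43, 37, 824]]
[[227 228 226 227 226 226 227 208 212 227 210 208 230 231 231 232 190 229
  230 204 218 228 231 199 205]
 [227 223 225 226 226 227 226 180 228 223 198 222 230 231 230 227 187 230
  219 201 228 228 232 176 229]
 [227 224 224 224 225 228 209 198 227 209 202 232 230 230 233 198 209 230
  209 213 229 230 231 180 230]
 [225 223 226 223 225 228 197 225 227 198 216 230 230 231 231 185 228 225
  198 226 229 233 199 202 230]
 [224 223 226 226 228 222 196 229 215 199 229 231 230 232 216 197 229 215
  201 230 229 233 183 227 228]
 [225 227 224 225 227 191 218 225 199 215 232 229 232 231 189 218 226 199
  213 229 229 218 179 229 218]
 [227 228 224 226 226 183 226 216 194 224 230 230 230 230 186 227 217 200
  228 228 231 195 217 230 208]
 [227
[... 1185 characters left out ...]
12 111 117 132 166 203 219 227 212 125
  118 174 228 224 227 227 227]
 [228 158  98  97 192 178 188 200 118 116 116 115 110 112 114 123 148 209
  201 192 227 228 227 225 228]
 [228 152  98 110 197 119 121 119 115 116 110  84  98 111 114 116 125 142
  153 203 227 229 229 228 230]
 [227 226 197 188 133 110 113 113 117 119  97  62  62  75 114 114 144 234
  199 218 229 229 228 228 229]
 [229 228 226 226 122 113 111 114 115 114 114  98  78  87 114 114 130 234
  201 228 227 230 229 230 230]
 [227 230 229 231 126 115 114 114 117 113 115 115 115 113 115 113 128 234
  208 229 230 231 229 229 229]
 [153 140 203 219 133 110 111 116 113 118 118 117 117 117 114 117 125 224
  218 230 231 229 230 231 231]]
```

```bash
python3 -c "
from station import arm
print(arm.job_done())"
```

```text
the job is handed in; nothing more can be done
None
```

I handed the job in at about 41 s, and no pass or fail result came back. My last images show the bracket standing upright in the tray, all three pillars lying flat beside it, the marker still in the rack, and the fixture closed with the slide home and the lever locked.

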